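# Load and lock plunger rods in the loading fixture

### The arm

A 6-joint arm with a two-finger parallel gripper is mounted at the origin on the work surface; the furniture and walls round the work are solid. World frame = base frame: x ahead of the robot, y to its left, z up, the work surface at z = 0. Lengths are in m, angles in rad, forces in N, time in s.
With the tool pointing down it reaches from about 0.3 to 0.775 m from the base axis. Payload 14.6 kg.
Tool frame: the origin (TCP) lies midway between the tips of the shut fingers; the grasp point (between the pads) lies 19 mm behind it (ctrl.tcp_to_grasp is the z of the grasp point in the tool frame, in m); z points along the fingers, y is the line along which they close (so a half turn about z gives the same grasp; the last joint's range is limited). The gripper opens to 94 mm and grips with 3 to 60 N. Pads are 16 mm wide; open, the fingers measure 119 mm over their backs; the gripper's body (75 mm by 177 mm) begins 78 mm behind the grasp point.
Start: joints at [-1.278, 0.3, 1.521, -0, 1.321, -0.067], TCP at [0.194, -0.515, 0.205] pointing down, gripper open.
Joint ranges: [-3.03, 3.03], [-0.79, 2.21], [0.23, 2.52], [-1.04, 4.18], [0, 3.07], [-2.55, 2.55]. Speed limits (rad/s): [2.22, 2.22, 2.57, 3.14, 3.14, 3.14].

### API

Orientations are given as [roll, pitch, yaw] about the fixed x, y, z axes, in that order (R = Rz(yaw) Ry(pitch) Rx(roll)).
In Python, from station import monitor, camera, ctrl gives the robot as it stands.
- The arm moves only by the tool apply_moves, never from a script. Its argument "plan" is one flat list of numbers, 4 for each row, row after row: the shift along the tool's x, y, z in mm, then the turn about the tool's z in rad. In form: [dx, dy, dz, spin, dx, dy, dz, spin, ...]. A call has 1 to 20 rows; each row shifts and turns the commanded pose from where the row before left it, along the tool's axes as they then stand; what a row does not reach is not made up. A row lasts 1/10 s, in which the tool goes at most 50 mm and 8.59 degrees, less where a joint would pass 70% of its speed; a pose out of reach is approached as far as the arm can. A call is refused whole if a number of a shift passes 50 or a number of a turn 0.15, either way. A call with a gripper value outside its range is refused whole. "hand" is the gripper command: -1 is shut, 1 is fully open, values between are in proportion, set as the call begins (left out, the last holds). The fingers move at their own pace and stop on an object; "squeeze" is the grip in N (left out, the last holds). Time passes only in rows, so rows that do not move let the fingers close. It gives the time, the measured TCP pose, the force, the opening and the grip force at its end, in the units of the state.
- monitor.get_obs(): the state, without advancing time (a new reading comes with each control period).
- camera(name): name is "scene" or "top" or "wrist"; returns a dict with "image" (384x512x3 uint8, red, green, blue), "range_z" (384x512 float32, m along the optical axis (not along the pixel's ray), 0 where there is no reading), "mtx" (3x3 intrinsics, pixels), "rvec" (rotation vector, rad) and "tvec" (3), from world to camera coordinates, as OpenCV has them. Camera axes: x right, y down, z forward; pixel columns grow to the right and rows downward; lengths in m; the calibration is good to about 2 mm. A picture is of the moment at which its call begins.
- ctrl.hand_in(): hands the job in; it is judged then, once.
The state is a dict: "time_s": time; "qpos": joint angles; "joint_vel": joint speeds; "tau": joint torques, N m; "ee_pos": TCP position; "eef_rot": TCP orientation; "force": force on the tool from outside, world axes, zero at the start; "moment": the same for the moment, N m; "grip_width": finger opening in m; "grip_force": force on a finger pad.
Only numpy, scipy, OpenCV 4.12 (cv2) and the standard library are available. Lean on these libraries where they do the work, as an engineer would, in place of code of your own. Each camera call takes 0.05 s, during which the arm holds its last target. There are 200 camera calls.

### The job

Load the plunger rods lying on the bench into the fixture: snap each one fully down into the spring clips of a station of its own, brass spigot under the red pin. Then, with the mallet (not with the gripper), knock the red pin over each rod all the way down so that it locks the rod, leave the pin of any empty station up, and lay the mallet back on its rest as you found it; do not knock over the bottles standing about.

Things in the scene. Friction and masses are not known exactly. Their poses are not given: they have to be found in the camera images.
- fixture: Loading fixture, screwed down: grey metal plate 10 mm thick, x = -95 to 130, |y| to 156 mm, four stations 75 mm apart in y. Origin on its underside midway between the two middle stations' centres; x along the stations towards the bridge, z up. Bridge: blue beam on two end posts (|y| = 133 to 155 mm), x = 65 to 95, |y| up to 155 mm, underside 82, top 104, brass bushes to 113 mm above the bench; one red pin per station at x = 80.
- rest: Mallet rest, fixed: plywood board 230 (x) x 66 (y) x 10 mm, origin at the centre of its underside. At x = +80 mm a round rubber pad where the mallet's head stands; at x = -70 mm a wooden fork, 22 mm long in x, 37 mm wide inside, saddle 37 mm and prong tops 68 mm above the bench, which carries the handle's end level.
- rest_pad (a point): centre of the rubber pad on the rest, on the board's top (10 mm above the bench); axes as the rest's.
- mallet: Soft-faced mallet, 0.34 kg, level on its rest: upright round head (dark steel, white nylon faces below and above), 38 mm across, 80 mm tall; wooden handle with flat sides, 24 mm wide, 26 mm tall, x = -18 to -190 mm, axis at z = 40 mm. Origin: centre of the lower striking face; x from handle to head, z up. Centre of mass at x = -30 mm; hold it by the flat sides at about x = -50 mm.
- station_0 (a point): the leftmost (+y) station: where the origin of a seated rod lies (34 mm above the bench, y = 112.5 mm of the fixture); axes as the fixture's. Each station has a spring clip (two sprung steel leaves, mouth upward, 12 mm long in x) at x = -45 and at x = +45 mm of it; lips 11.3 mm above a seated rod's axis, 11.6 mm apart at rest; 10 to 20 N on the rod parts them and the 16 mm stem snaps in.
- station_1 (a point): the second from the left station: where the origin of a seated rod lies (34 mm above the bench, y = 37.5 mm of the fixture); axes as the fixture's. A rod comes in along +x, above the clips and under the raised pin: with its axis 60 to 70 mm above the bench (65 is best) grip and stem clear the lips and the spigot clears the pin; then it is pressed straight down until its axis is at 34 mm.
- station_2 (a point): the third from the left station: where the origin of a seated rod lies (34 mm above the bench, y = -37.5 mm of the fixture); axes as the fixture's. Clips and way in as told for stations 0 and 1.
- station_3 (a point): the rightmost (-y) station: where the origin of a seated rod lies (34 mm above the bench, y = -112.5 mm of the fixture); axes as the fixture's. Clips and way in as told for stations 0 and 1.
- pin_0 (a joint): travel in m of the red pin of station_0: 0 up, down to 0.039. It stands 80 mm ahead (+x) of the station's centre. Round head 30 mm across, its top 168 mm, the 12 mm shaft's tip 76 mm above the bench when up. A spring holds it up with about 10 N, easing to none at 0.018; past that it snaps down and stays, on a seated rod's spigot at about 0.036; a rod not seated stops it early.
- pin_1 (a joint): travel in m of the red pin of station_1: 0 up, down to 0.039. It stands 80 mm ahead (+x) of the station's centre. Round head 30 mm across, its top 168 mm, the 12 mm shaft's tip 76 mm above the bench when up. A spring holds it up with about 10 N, easing to none at 0.018; past that it snaps down and stays, on a seated rod's spigot at about 0.036; a rod not seated stops it early.
- pin_2 (a joint): travel in m of the red pin of station_2: 0 up, down to 0.039. It stands 80 mm ahead (+x) of the station's centre. Round head 30 mm across, its top 168 mm, the 12 mm shaft's tip 76 mm above the bench when up. A spring holds it up with about 10 N, easing to none at 0.018; past that it snaps down and stays, on a seated rod's spigot at about 0.036; a rod not seated stops it early.
- pin_3 (a joint): travel in m of the red pin of station_3: 0 up, down to 0.039. It stands 80 mm ahead (+x) of the station's centre. Round head 30 mm across, its top 168 mm, the 12 mm shaft's tip 76 mm above the bench when up. A spring holds it up with about 10 N, easing to none at 0.018; past that it snaps down and stays, on a seated rod's spigot at about 0.036; a rod not seated stops it early.
- rod_0: Plunger rod, 169 mm long, 0.12 kg (three or four are there): a blue ribbed square grip 56 x 28 x 28 mm in the middle, bright steel stem 16 mm in diameter on both sides (x = -76 to 62 mm), and at one end (x = 61 to 93 mm) a thinner brass spigot, 12 mm in diameter. Origin at the centre of the grip, on the rod's axis; x towards the spigot. It may lie on any of the grip's four sides, its axis 14 mm above the bench. Hold it by the sides of the blue grip.
- rod_0_spigot (a point): point on the rod's axis in the middle of its brass spigot (x = 80 mm).
- rod_1: Plunger rod, 169 mm long, 0.12 kg (three or four are there): a blue ribbed square grip 56 x 28 x 28 mm in the middle, bright steel stem 16 mm in diameter on both sides (x = -76 to 62 mm), and at one end (x = 61 to 93 mm) a thinner brass spigot, 12 mm in diameter. Origin at the centre of the grip, on the rod's axis; x towards the spigot. It may lie on any of the grip's four sides, its axis 14 mm above the bench. Hold it by the sides of the blue grip.
- rod_1_spigot (a point): point on the rod's axis in the middle of its brass spigot (x = 80 mm).
- rod_2: Plunger rod, 169 mm long, 0.12 kg (three or four are there): a blue ribbed square grip 56 x 28 x 28 mm in the middle, bright steel stem 16 mm in diameter on both sides (x = -76 to 62 mm), and at one end (x = 61 to 93 mm) a thinner brass spigot, 12 mm in diameter. Origin at the centre of the grip, on the rod's axis; x towards the spigot. It may lie on any of the grip's four sides, its axis 14 mm above the bench. Hold it by the sides of the blue grip.
- rod_2_spigot (a point): point on the rod's axis in the middle of its brass spigot (x = 80 mm).
- rod_3: Plunger rod, 169 mm long, 0.12 kg (three or four are there): a blue ribbed square grip 56 x 28 x 28 mm in the middle, bright steel stem 16 mm in diameter on both sides (x = -76 to 62 mm), and at one end (x = 61 to 93 mm) a thinner brass spigot, 12 mm in diameter. Origin at the centre of the grip, on the rod's axis; x towards the spigot. It may lie on any of the grip's four sides, its axis 14 mm above the bench. Hold it by the sides of the blue grip.
- rod_3_spigot (a point): point on the rod's axis in the middle of its brass spigot (x = 80 mm).
- bottle_a: bystander: blue bottle, 63 mm in diameter, 175 mm tall, origin at the centre of its foot.
- grease: bystander: grease bottle with a red nozzle, 43 mm in diameter, 139 mm tall, origin at the centre of its foot.

How it is judged:
On the way, in this order (a step that is already met when the one before it is completed fails the run):
1. every rod is snapped down in a station, spigot under the pin (((x of rod_0 in the frame of station_0 between -0.015 and 0.015 m and y of rod_0 in the frame of station_0 between -0.005 and 0.005 m and z of rod_0 in the frame of station_0 between -0.004 and 0.004 m and x of rod_0_spigot in the frame of station_0 between 0.064 and 0.096 m and y of rod_0_spigot in the frame of station_0 between -0.008 and 0.008 m) or (x of rod_0 in the frame of station_1 between -0.015 and 0.015 m and y of rod_0 in the frame of station_1 between -0.005 and 0.005 m and z of rod_0 in the frame of station_1 between -0.004 and 0.004 m and x of rod_0_spigot in the frame of station_1 between 0.064 and 0.096 m and y of rod_0_spigot in the frame of station_1 between -0.008 and 0.008 m) or (x of rod_0 in the frame of station_2 between -0.015 and 0.015 m and y of rod_0 in the frame of station_2 between -0.005 and 0.005 m and z of rod_0 in the frame of station_2 between -0.004 and 0.004 m and x of rod_0_spigot in the frame of station_2 between 0.064 and 0.096 m and y of rod_0_spigot in the frame of station_2 between -0.008 and 0.008 m) or (x of rod_0 in the frame of station_3 between -0.015 and 0.015 m and y of rod_0 in the frame of station_3 between -0.005 and 0.005 m and z of rod_0 in the frame of station_3 between -0.004 and 0.004 m and x of rod_0_spigot in the frame of station_3 between 0.064 and 0.096 m and y of rod_0_spigot in the frame of station_3 between -0.008 and 0.008 m)) and ((x of rod_1 in the frame of station_0 between -0.015 and 0.015 m and y of rod_1 in the frame of station_0 between -0.005 and 0.005 m and z of rod_1 in the frame of station_0 between -0.004 and 0.004 m and x of rod_1_spigot in the frame of station_0 between 0.064 and 0.096 m and y of rod_1_spigot in the frame of station_0 between -0.008 and 0.008 m) or (x of rod_1 in the frame of station_1 between -0.015 and 0.015 m and y of rod_1 in the frame of station_1 between -0.005 and 0.005 m and z of rod_1 in the frame of station_1 between -0.004 and 0.004 m and x of rod_1_spigot in the frame of station_1 between 0.064 and 0.096 m and y of rod_1_spigot in the frame of station_1 between -0.008 and 0.008 m) or (x of rod_1 in the frame of station_2 between -0.015 and 0.015 m and y of rod_1 in the frame of station_2 between -0.005 and 0.005 m and z of rod_1 in the frame of station_2 between -0.004 and 0.004 m and x of rod_1_spigot in the frame of station_2 between 0.064 and 0.096 m and y of rod_1_spigot in the frame of station_2 between -0.008 and 0.008 m) or (x of rod_1 in the frame of station_3 between -0.015 and 0.015 m and y of rod_1 in the frame of station_3 between -0.005 and 0.005 m and z of rod_1 in the frame of station_3 between -0.004 and 0.004 m and x of rod_1_spigot in the frame of station_3 between 0.064 and 0.096 m and y of rod_1_spigot in the frame of station_3 between -0.008 and 0.008 m)) and ((x of rod_2 in the frame of station_0 between -0.015 and 0.015 m and y of rod_2 in the frame of station_0 between -0.005 and 0.005 m and z of rod_2 in the frame of station_0 between -0.004 and 0.004 m and x of rod_2_spigot in the frame of station_0 between 0.064 and 0.096 m and y of rod_2_spigot in the frame of station_0 between -0.008 and 0.008 m) or (x of rod_2 in the frame of station_1 between -0.015 and 0.015 m and y of rod_2 in the frame of station_1 between -0.005 and 0.005 m and z of rod_2 in the frame of station_1 between -0.004 and 0.004 m and x of rod_2_spigot in the frame of station_1 between 0.064 and 0.096 m and y of rod_2_spigot in the frame of station_1 between -0.008 and 0.008 m) or (x of rod_2 in the frame of station_2 between -0.015 and 0.015 m and y of rod_2 in the frame of station_2 between -0.005 and 0.005 m and z of rod_2 in the frame of station_2 between -0.004 and 0.004 m and x of rod_2_spigot in the frame of station_2 between 0.064 and 0.096 m and y of rod_2_spigot in the frame of station_2 between -0.008 and 0.008 m) or (x of rod_2 in the frame of station_3 between -0.015 and 0.015 m and y of rod_2 in the frame of station_3 between -0.005 and 0.005 m and z of rod_2 in the frame of station_3 between -0.004 and 0.004 m and x of rod_2_spigot in the frame of station_3 between 0.064 and 0.096 m and y of rod_2_spigot in the frame of station_3 between -0.008 and 0.008 m)) and ((x of rod_3 in the frame of station_0 between -0.015 and 0.015 m and y of rod_3 in the frame of station_0 between -0.005 and 0.005 m and z of rod_3 in the frame of station_0 between -0.004 and 0.004 m and x of rod_3_spigot in the frame of station_0 between 0.064 and 0.096 m and y of rod_3_spigot in the frame of station_0 between -0.008 and 0.008 m) or (x of rod_3 in the frame of station_1 between -0.015 and 0.015 m and y of rod_3 in the frame of station_1 between -0.005 and 0.005 m and z of rod_3 in the frame of station_1 between -0.004 and 0.004 m and x of rod_3_spigot in the frame of station_1 between 0.064 and 0.096 m and y of rod_3_spigot in the frame of station_1 between -0.008 and 0.008 m) or (x of rod_3 in the frame of station_2 between -0.015 and 0.015 m and y of rod_3 in the frame of station_2 between -0.005 and 0.005 m and z of rod_3 in the frame of station_2 between -0.004 and 0.004 m and x of rod_3_spigot in the frame of station_2 between 0.064 and 0.096 m and y of rod_3_spigot in the frame of station_2 between -0.008 and 0.008 m) or (x of rod_3 in the frame of station_3 between -0.015 and 0.015 m and y of rod_3 in the frame of station_3 between -0.005 and 0.005 m and z of rod_3 in the frame of station_3 between -0.004 and 0.004 m and x of rod_3_spigot in the frame of station_3 between 0.064 and 0.096 m and y of rod_3_spigot in the frame of station_3 between -0.008 and 0.008 m))), for 0.2 s.
2. the mallet strikes a pin ((contact force between mallet and pin_0 above 3 N or contact force between mallet and pin_1 above 3 N or contact force between mallet and pin_2 above 3 N or contact force between mallet and pin_3 above 3 N)).
At the end, for the whole second after the job is handed in: Every rod seated in a station (4 mm in height, 5 mm sideways, 15 mm along), spigot under the pin; pin over each rod down (over 32 mm), any other pin up (under 4 mm); mallet on its rest, head upright within 25 mm of the pad centre, handle in the fork; all at rest (all of step 1 and ((value of joint pin_0 above 0.032 m and distance between any of rod_0, rod_1, rod_2, rod_3 and station_0 below 0.03 m) or (value of joint pin_0 below 0.004 m and not (distance between rod_0 and station_0 below 0.03 m) and not (distance between rod_1 and station_0 below 0.03 m) and not (distance between rod_2 and station_0 below 0.03 m) and not (distance between rod_3 and station_0 below 0.03 m))) and ((value of joint pin_1 above 0.032 m and distance between any of rod_0, rod_1, rod_2, rod_3 and station_1 below 0.03 m) or (value of joint pin_1 below 0.004 m and not (distance between rod_0 and station_1 below 0.03 m) and not (distance between rod_1 and station_1 below 0.03 m) and not (distance between rod_2 and station_1 below 0.03 m) and not (distance between rod_3 and station_1 below 0.03 m))) and ((value of joint pin_2 above 0.032 m and distance between any of rod_0, rod_1, rod_2, rod_3 and station_2 below 0.03 m) or (value of joint pin_2 below 0.004 m and not (distance between rod_0 and station_2 below 0.03 m) and not (distance between rod_1 and station_2 below 0.03 m) and not (distance between rod_2 and station_2 below 0.03 m) and not (distance between rod_3 and station_2 below 0.03 m))) and ((value of joint pin_3 above 0.032 m and distance between any of rod_0, rod_1, rod_2, rod_3 and station_3 below 0.03 m) or (value of joint pin_3 below 0.004 m and not (distance between rod_0 and station_3 below 0.03 m) and not (distance between rod_1 and station_3 below 0.03 m) and not (distance between rod_2 and station_3 below 0.03 m) and not (distance between rod_3 and station_3 below 0.03 m))) and horizontal distance between mallet and rest_pad below 0.025 m and z of mallet in the frame of rest_pad below 0.006 m and angle between mallet's own z axis and vertical below 0.12 rad and angle between the x axis of mallet and the x axis of rest, either way round below 0.25 rad and linear speed of each of mallet, rod_0, rod_1, rod_2, rod_3 below 0.02 m/s); the robot touches nothing.
It fails at once if the gripper pushes a pin instead of the mallet (contact force between any of the fingers, the arm and pin_0 above 2 N or contact force between any of the fingers, the arm and pin_1 above 2 N or contact force between any of the fingers, the arm and pin_2 above 2 N or contact force between any of the fingers, the arm and pin_3 above 2 N).
It fails at once if a bystanding bottle is knocked over (angle between any of bottle_a, grease's own z axis and vertical above 0.7 rad).
Of rod_0, rod_1, rod_2 only 2 to 3 are there at a start; the rules pass over those that are not, and their reading is None.
At some moment in a run one of rod_3 may be knocked a few centimetres aside while the robot is not near it.
Once in a run the grip may slacken for a moment while it holds something.
It also fails if it takes over 208 s, if anything falls off the work surface, if the arm or the gripper's body presses on something with over 40 N, if the wrist force passes 120 N, or if a joint passes its speed limit or range.

## Working session

There is one attempt and no reset: what is moved stays moved. The work goes in short steps, Python scripts to look and compute and a tool call to move; the robot and the scene stay as the last step left them, time stands still between calls to the robot, and variables do not carry over. Pictures are saved under pics/ and viewed, at most 14 in all, crops included, and the job is handed in when it is done.

Besides the shell and the picture viewer there is one more tool, called after "Call:" as name(argument=value, ...), one argument or row to a line, values as JSON. apply_moves: Moves the arm, as the interface text tells. Its arguments: {"type":"object","properties":{"plan":{"type":"array","items":{"type":"number"}},"hand":{"type":"number"},"squeeze":{"type":"number"}},"required":["plan"]}

```bash
ls; mkdir -p pics; cat > h.py <<'E'
from station import monitor, camera, ctrl
import numpy as np, cv2
from scipy.spatial.transform import Rotation as R
def shot(n,f=None):
    c=camera(n); np.savez('/tmp/'+n+'.npz',**c)
    if f: cv2.imwrite('pics/'+f,c['image'][:,:,::-1])
    return c
def load(n): return dict(np.load('/tmp/'+n+'.npz'))
def cloud(c):
    K=c['mtx'];z=c['range_z'];v,u=np.mgrid[:z.shape[0],:z.shape[1]]
    p=np.stack([(u-K[0,2])/K[0,0]*z,(v-K[1,2])/K[1,1]*z,z],-1)
    Rm=cv2.Rodrigues(c['rvec'])[0]
    return (p-c['tvec'].reshape(3))@Rm
def px(c,u,v,h):  # pixel to world at height h
    K=c['mtx'];Rm=cv2.Rodrigues(c['rvec'])[0];o=-Rm.T@c['tvec'].reshape(3)
    d=Rm.T@np.array([(u-K[0,2])/K[0,0],(v-K[1,2])/K[1,1],1])
    return o+d*(h-o[2])/d[2]
E
python3 - <<'E'
from h import *
o=monitor.get_obs();print({k:np.round(v,3) for k,v in o.items()},ctrl.tcp_to_grasp)
a=shot('top');b=shot('scene')
for n,c in(('top',a),('scene',b)):
    cv2.imwrite(f'pics/{n}0.png',cv2.resize(c['image'][:,:,::-1],(800,600),interpolation=2))
    print(n,c['mtx'].round(1).tolist(),c['rvec'].ravel().round(3),c['tvec'].ravel().round(3))
E
```

```text
pics
{'time_s': np.float64(0.0), 'qpos': array([-1.278,  0.3  ,  1.522, -0.   ,  1.321, -0.067]), 'joint_vel': array([ 0.002,  0.   , -0.002,  0.001, -0.   , -0.001]), 'tau': array([-1.0000e-03, -5.3180e+01, -3.5273e+01,  7.1000e-02,  2.4000e-02,
       -0.0000e+00]), 'ee_pos': array([ 0.194, -0.515,  0.205]), 'eef_rot': array([-3.14, -0.  ,  0.36]), 'force': array([-0.016, -1.085, -0.343]), 'moment': array([0.014, 0.007, 0.002]), 'grip_force': np.float64(0.0), 'grip_width': np.float64(0.094)} -0.0188
top [[380.4, 0.0, 252.4], [0.0, 380.4, 191.0], [0.0, 0.0, 1.0]] [ 2.187 -2.182  0.091] [0.16  0.507 1.148]
scene [[471.1, 0.0, 262.1], [0.0, 471.1, 191.0], [0.0, 0.0, 1.0]] [ 0.976 -2.147  1.311] [0.431 0.206 1.326]
```

View pics/top0.png

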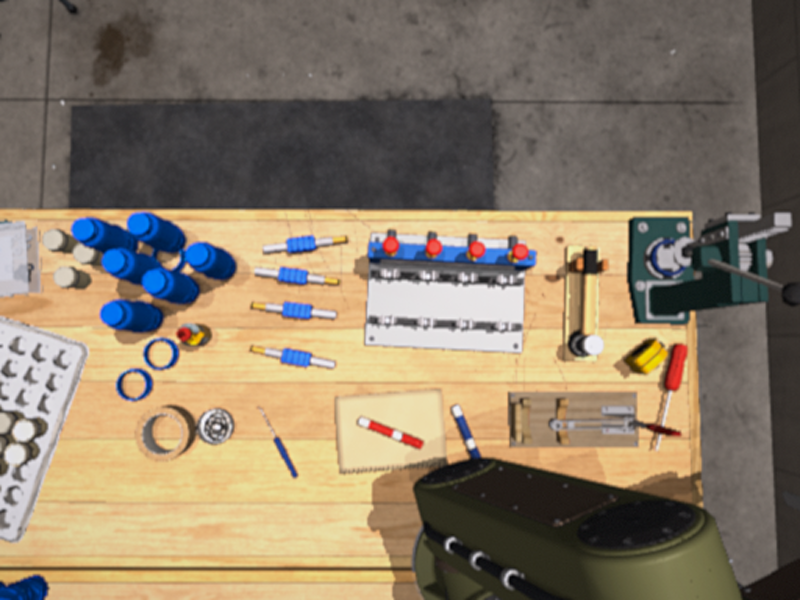

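View pics/scene0.png

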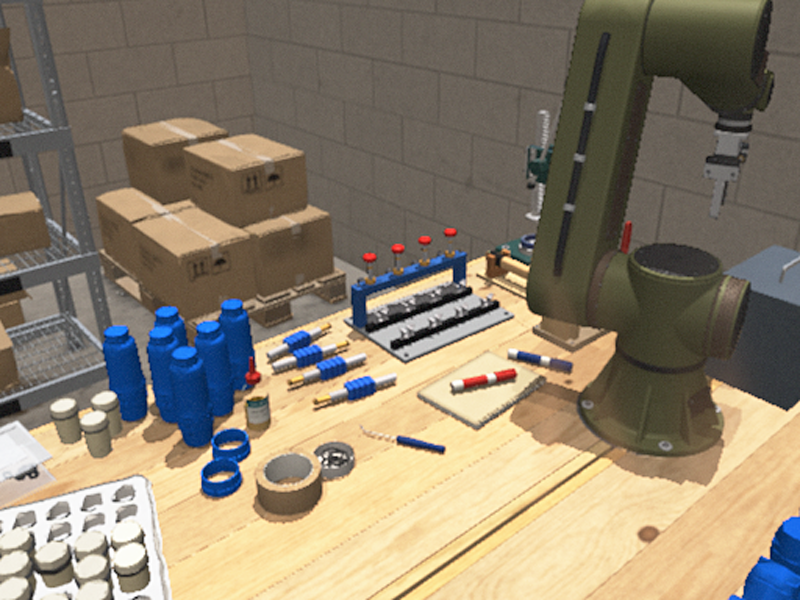

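The top view shows four rods lying at about (301,244), (293,276), (296,311) and (296,357) in the 800x600 picture. The brass ends are on the right for the first two and on the left for the last two. The red pins run from (391,245) to (520,252), and the mallet head is at (590,345) with its handle pointing up in the image. The scene view agrees. Next I measure everything with depth.

```bash
cat > meas.py <<'E'
from h import *
def rods(c):
    P=cloud(c);hsv=cv2.cvtColor(c['image'],cv2.COLOR_RGB2HSV)
    v,u=np.mgrid[:384,:512]
    reg=(u>150)&(u<228)&(v>140)&(v<245)
    m=reg&(P[...,2]>.008)&(P[...,2]<.05)&(c['range_z']>0)
    n,l=cv2.connectedComponents(m.astype(np.uint8))
    for i in range(1,n):
        s=l==i
        if s.sum()<60: continue
        q=P[s];mu=q[:,:2].mean(0);w=np.linalg.svd(q[:,:2]-mu,full_matrices=False)[2][0]
        blue=s&(hsv[...,0]>100)&(hsv[...,0]<130)&(hsv[...,1]>140)
        br=s&(hsv[...,0]>12)&(hsv[...,0]<30)&(hsv[...,1]>120)
        g=P[blue][:,:2];t=(g-mu)@w;te=(q[:,:2]-mu)@w
        sp=np.sign(((P[br][:,:2]-mu)@w).mean()); w=w*sp
        te=te*sp; t=t*sp
        print('rod n',s.sum(),blue.sum(),br.sum(),'mu',mu.round(4),'gripmean',g.mean(0).round(4),'ends',te.min().round(3),te.max().round(3),'gripspan',t.min().round(3),t.max().round(3),'heading',np.arctan2(w[1],w[0]).round(3),'origin by ends',(mu+w*((te.min()+te.max())/2-.0085)).round(4),'zmax',q[:,2].max().round(3))
E
python3 - <<'E'
from meas import *
c=load('top');P=cloud(c);rods(c);hsv=cv2.cvtColor(c['image'],cv2.COLOR_RGB2HSV)
H,S,V=[hsv[...,i] for i in range(3)]
# pins
m=((H<8)|(H>172))&(S>150)&(P[...,2]>.15)&(P[...,2]<.19)
n,l,st,ce=cv2.connectedComponentsWithStats(m.astype(np.uint8))
pp=[]
for i in range(1,n):
    if st[i,4]>15:
        q=P[l==i];q=q[q[:,2]>.16];pp.append((q[:,:2].min(0)+q[:,:2].max(0))/2);print('pin',st[i,4],q.mean(0).round(4),pp[-1].round(4))
v,u=np.mgrid[:384,:512]
reg=(u>225)&(u<345)&(v>140)&(v<230)
m=reg&(P[...,2]>.095)&(P[...,2]<.108)
q=P[m];print('beam',cv2.minAreaRect(q[:,:2].astype(np.float32)))
m=reg&(P[...,2]>.006)&(P[...,2]<.014)
q=P[m];print('plate',cv2.minAreaRect(q[:,:2].astype(np.float32)))
reg=(u>355)&(u<395)&(v>150)&(v<235)
for a,b,nm in((.006,.014,'board'),(.080,.1,'head'),(.058,.066,'handle/prongs')):
    q=P[reg&(P[...,2]>a)&(P[...,2]<b)];print(nm,len(q),cv2.minAreaRect(q[:,:2].astype(np.float32)),q.mean(0).round(4))
q=P[reg&(P[...,2]>.058)&(P[...,2]<.066)];print(q.min(0),q.max(0))
# bottles
reg=(u>40)&(u<160)&(v>130)&(v<225)&(P[...,2]>.1)
n,l,st,ce=cv2.connectedComponentsWithStats(reg.astype(np.uint8))
for i in range(1,n):
    if st[i,4]>10:q=P[l==i];print('bot',st[i,4],q.min(0).round(3),q.max(0).round(3))
E
```

```text
rod n 357 146 36 mu [0.6133 0.3413] gripmean [0.613  0.3454] ends -0.08 0.088 gripspan -0.03 0.022 heading -1.434 origin by ends [0.6127 0.346 ] zmax 0.034
rod n 352 146 38 mu [0.55   0.3561] gripmean [0.5508 0.3603] ends -0.081 0.088 gripspan -0.032 0.022 heading -1.701 origin by ends [0.5506 0.361 ] zmax 0.033
rod n 351 146 36 mu [0.483  0.3549] gripmean [0.4833 0.3511] ends -0.079 0.089 gripspan -0.029 0.023 heading 1.457 origin by ends [0.4826 0.3513] zmax 0.033
rod n 355 141 34 mu [0.392 0.355] gripmean [0.3922 0.3519] ends -0.078 0.089 gripspan -0.03 0.023 heading 1.381 origin by ends [0.3914 0.3519] zmax 0.035
pin 80 [0.5888 0.1695 0.1671] [0.5891 0.1695]
pin 74 [0.5851 0.0951 0.1674] [0.5864 0.0939]
pin 72 [0.5817 0.0206 0.1676] [0.5811 0.0209]
pin 76 [ 0.5777 -0.0539  0.1676] [ 0.5789 -0.0547]
pin 29 [ 0.2759 -0.2835  0.1755] [ 0.2752 -0.2836]
beam ((0.5962820053100586, 0.0568251833319664), (0.3079160749912262, 0.0575898103415966), 87.18502044677734)
plate ((0.5235997438430786, 0.06340710073709488), (0.2605375647544861, 0.3592774271965027), 0.9134252071380615)
board 702 ((0.4965859651565552, -0.22188542783260345), (0.09175582230091095, 0.23293019831180573), 87.3158950805664) [ 0.4929 -0.1979  0.0101]
head 142 ((0.4164016544818878, -0.20373675227165222), (0.03527197986841202, 0.03580836206674576), 42.11830520629883) [ 0.4162 -0.2033  0.0897]
handle/prongs 432 ((0.5060891509056091, -0.2159658819437027), (0.19527295231819153, 0.06292903423309326), 2.6211273670196533) [ 0.5209 -0.2093  0.0626]
[ 0.40719595 -0.24480232  0.05804941] [ 0.60374361 -0.18195828  0.0659974 ]
bot 474 [0.416 0.167 0.1  ] [0.647 0.625 1.183]
bot 1452 [0.416 0.167 0.1  ] [0.639 0.715 1.183]
bot 425 [0.416 0.167 0.101] [0.597 0.523 1.183]
bot 486 [0.416 0.167 0.1  ] [0.494 0.662 1.183]
bot 72 [0.423 0.531 0.101] [0.445 0.555 0.142]
```

```bash
cat > go.py <<'E'
import sys
from h import *
# go.py x y z yaw [x y z yaw ...]: chain of targets from the measured pose; each: spin first, then shifts in tool axes
o=monitor.get_obs();p=np.array(o['ee_pos']);M=R.from_euler('xyz',o['eef_rot']).as_matrix()
y=np.arctan2(M[1,0],M[0,0]);print('now',p.round(4),round(y,3),'t',o['time_s'].round(1),'grip',o['grip_width'].round(4),'F',np.round(o['force'],1),'q',np.round(o['qpos'],2))
a=np.array(sys.argv[1:],float).reshape(-1,4)
for t in a:
    w=(t[3]-y+np.pi)%(2*np.pi)-np.pi
    d=t[:3]-p;c,s=np.cos(t[3]),np.sin(t[3])
    v=np.array([d@[c,s,0],d@[s,-c,0],-d[2]])*1000
    n=int(np.ceil(np.abs(v).max()/45)) or 1
    print('spin',round(-w,3),'shift',v.round(1),'rows',n,'each',(v/n).round(1)); p=t[:3];y=t[3]
E
python3 go.py .6127 .346 .205 1.708 .6127 .346 .08 1.708
python3 - <<'E'
from h import *
c=shot('wrist');o=monitor.get_obs()
Rm=cv2.Rodrigues(c['rvec'])[0];print(-Rm.T@c['tvec'].ravel()-o['ee_pos'],Rm[2])
E
```

```text
[0.07674228 0.02823837 0.17928291] [-0.26137239 -0.0967406  -0.96037791]Traceback (most recent call last):
  File "go.py", line 5, in <module>
    y=np.arctan2(M[1,0],M[0,0]);print('now',p.round(4),round(y,3),'t',o['time_s'].round(1),'grip',o['grip_width'].round(4),'F',np.round(o['force'],1),'q',np.round(o['qpos'],2))
                                                                      ^^^^^^^^^^^^^^^^^
AttributeError: 'float' object has no attribute 'round'
```

```bash
sed -i "s/o\['time_s'\].round(1)/np.round(o['time_s'],1)/; s/o\['grip_width'\].round(4)/np.round(o['grip_width'],4)/" go.py
python3 go.py .6127 .346 .205 1.708 .6127 .346 .08 1.708
```

```text
now [ 0.1936 -0.5146  0.2051] 0.36 t 0.2 grip 0.0937 F [-0.3  0.1  0.2] q [-1.28  0.3   1.52 -0.    1.32 -0.07]
spin -1.348 shift [7.952e+02 5.329e+02 1.000e-01] rows 18 each [44.2 29.6  0. ]
spin -0.0 shift [  0.   0. 125.] rows 3 each [ 0.   0.  41.7]
```

Call:
apply_moves(
  plan=[0,0,0,-0.15,0,0,0,-0.15,0,0,0,-0.15,0,0,0,-0.15,0,0,0,-0.15,0,0,0,-0.15,0,0,0,-0.15,0,0,0,-0.15,0,0,0,-0.15,36,24,0,0,36,24,0,0,36,24,0,0,36,24,0,0,36,24,0,0,36,24,0,0,36,24,0,0,36,24,0,0,36,24,0,0,36,24,0,0],
  hand=0.1,
  squeeze=50,
)

```text
time_s: 2.05
ee_pos: [0.3818, -0.1233, 0.2055]
eef_rot: [3.141, 0.0, 1.71]
force: [0.8, -0.8, -0.2]
grip_width: 0.0519
grip_force: 0.0
```

Call:
apply_moves(
  plan=[36,24,0,0,36,24,0,0,36,24,0,0,36,24,0,0,36,24,0,0,36,24,0,0,36,24,0,0,36,24,0,0,36,24,0,0,36,24,0,0,36,24,0,0,0,0,0,0,0,0,0,0],
)

```text
time_s: 3.35
ee_pos: [0.5877, 0.3041, 0.2042]
eef_rot: [-3.14, 0.001, 1.711]
force: [0.3, -0.3, -0.4]
grip_width: 0.0517
grip_force: 0.0
```

```bash
python3 go.py .6127 .346 .11 1.708
python3 - <<'E'
from h import *
c=shot('wrist');cv2.imwrite('pics/w1.png',c['image'][:,:,::-1])
E
```

```text
now [0.5877 0.3041 0.2042] 1.711 t 3.4 grip 0.0517 F [ 0.3 -0.3 -0.4] q [ 0.42  0.56  1.16 -0.    1.43  0.28]
spin 0.003 shift [38.  30.4 94.2] rows 3 each [12.7 10.1 31.4]
```

View pics/w1.png

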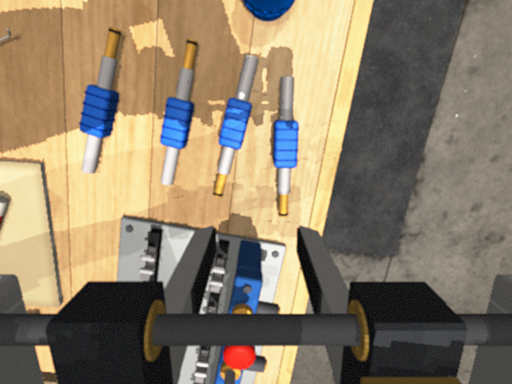

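The wrist view shows all four rods, with grips at (99,110), (177,122), (236,124) and (286,145). The brass ends are at the bottom for the two on the right.

```bash
sed -i 's/def rods(c):/def rods(c,box=(150,228,140,245)):/; s/reg=(u>150).*/reg=(u>box[0])\&(u<box[1])\&(v>box[2])\&(v<box[3])/' meas.py
python3 - <<'E'
from meas import *
rods(load('wrist'),(70,305,20,218))
E
```

```text
rod n 2959 1418 348 mu [0.3982 0.3614] gripmean [0.3986 0.3551] ends -0.085 0.084 gripspan -0.034 0.02 heading 1.386 origin by ends [0.3966 0.353 ] zmax 0.031
rod n 2566 1197 298 mu [0.488  0.3611] gripmean [0.4883 0.3548] ends -0.084 0.085 gripspan -0.034 0.02 heading 1.46 origin by ends [0.4871 0.353 ] zmax 0.03
rod n 2398 1080 218 mu [0.5541 0.3629] gripmean [0.5545 0.3636] ends -0.075 0.093 gripspan -0.027 0.027 heading -1.699 origin by ends [0.5541 0.3623] zmax 0.031
rod n 2306 1050 196 mu [0.6159 0.3476] gripmean [0.6159 0.3488] ends -0.075 0.094 gripspan -0.028 0.027 heading -1.437 origin by ends [0.616  0.3467] zmax 0.031
```

Call:
apply_moves(
  plan=[19,16,0,0,19,16,0,0,0,0,40,0,0,0,40,0,0,0,40,0,0,0,40,0,0,0,20,0,0,0,11,0,0,0,10,0,0,0,0,0,0,0,0,0],
)

```text
time_s: 4.5
ee_pos: [0.615, 0.3459, 0.0058]
eef_rot: [3.14, -0.001, 1.71]
force: [-0.3, 0.5, 0.2]
grip_width: 0.0518
grip_force: 0.0
```

Call:
apply_moves(
  plan=[0,0,0,0,0,0,0,0,0,0,0,0,0,0,0,0,0,0,0,0,0,0,0,0],
  hand=-1,
)

```text
time_s: 5.1
ee_pos: [0.6148, 0.346, 0.005]
eef_rot: [3.141, -0.0, 1.71]
force: [0.4, 0.3, 4.9]
grip_width: 0.0276
grip_force: 50.0
```

```bash
python3 go.py .6148 .346 .15 1.71 .409 .1785 .15 3.092 .409 .1785 .056 3.092 .5089 .1735 .056 3.092
```

```text
now [0.6148 0.346  0.005 ] 1.71 t 5.1 grip 0.0276 F [0.4 0.3 4.9] q [ 0.46  0.84  1.17 -0.    1.13  0.32]
spin -0.0 shift [   0.    0. -145.] rows 4 each [  0.    0.  -36.2]
spin -1.382 shift [ 197.2 -177.5   -0. ] rows 5 each [ 39.4 -35.5  -0. ]
spin -0.0 shift [ 0.  0. 94.] rows 3 each [ 0.   0.  31.3]
spin -0.0 shift [-100.   -0.   -0.] rows 3 each [-33.3  -0.   -0. ]
```

Call:
apply_moves(
  plan=[0,0,-30,0,0,0,-40,0,0,0,-40,0,0,0,-35,0,0,0,0,-0.15,0,0,0,-0.15,0,0,0,-0.15,0,0,0,-0.15,0,0,0,-0.15,0,0,0,-0.15,0,0,0,-0.15,0,0,0,-0.15,0,0,0,-0.15,0,0,0,-0.032],
)

```text
time_s: 6.5
ee_pos: [0.6141, 0.3457, 0.1487]
eef_rot: [-3.141, -0.001, 3.097]
force: [0.4, -0.4, -1.7]
grip_width: 0.0276
grip_force: 50.0
```

Call:
apply_moves(
  plan=[20,-18,0,0,30,-27,0,0,34,-30,0,0,34,-30,0,0,34,-30,0,0,30,-27,0,0,15,-15.5,0,0,0,0,0,0,0,0,0,0,0,0,0,0],
)

```text
time_s: 7.5
ee_pos: [0.4093, 0.1787, 0.1493]
eef_rot: [3.142, -0.0, 3.092]
force: [0.2, -0.0, -0.7]
grip_width: 0.0278
grip_force: 50.0
```

```bash
python3 go.py .409 .1785 .15 3.092
python3 - <<'E'
from h import *
c=shot('wrist');cv2.imwrite('pics/w2.png',c['image'][:,:,::-1])
E
```

```text
now [0.4093 0.1787 0.1493] 3.092 t 7.5 grip 0.0278 F [ 0.2 -0.  -0.7] q [ 0.33  0.13  1.87  0.    1.15 -1.19]
spin -0.0 shift [ 0.3 -0.3 -0.7] rows 1 each [ 0.3 -0.3 -0.7]
```

View pics/w2.png

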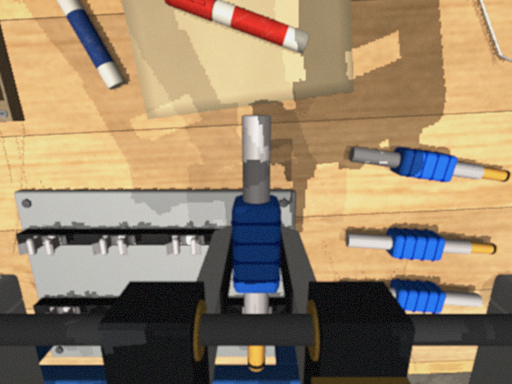

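The rod is held straight, at u=257. The fixture plate corners are at about (18,192) and (295,190), and the rear clips at (43,245), (115,243) and (187,243).

```bash
python3 - <<'E'
from h import *
c=load('wrist');P=cloud(c)
cx=np.array([.5034,.0618]);X=np.array([.9988,-.0497]);Y=np.array([.0497,.9988])
F=lambda p:np.round([(p[:2]-cx)@X,(p[:2]-cx)@Y,p[2]],4)
for u,v,h in((18,192,.01),(295,190,.01),(27,203,.01),(286,200,.01)):print(F(px(c,u,v,h)),F(P[v,u]))
# clips: points z .035-.05 in fixture frame around x=-45
Q=P.reshape(-1,3);f=np.c_[(Q[:,:2]-cx)@X,(Q[:,:2]-cx)@Y,Q[:,2]]
m=(f[:,2]>.038)&(f[:,2]<.052)&(abs(f[:,0]+.045)<.015)
s=f[m]
for k,yc in enumerate((.1125,.0375,-.0375,-.1125)):
    t=s[abs(s[:,1]-yc)<.025]
    if len(t): print(k,len(t),t.min(0).round(4),t.max(0).round(4),t.mean(0).round(4))
# held rod rear stem: 
g=P[100:200,225:285].reshape(-1,3);g=g[(g[:,2]>.1)];
ff=np.c_[(g[:,:2]-cx)@X,(g[:,:2]-cx)@Y,g[:,2]];print('stem',ff.min(0).round(4),ff.max(0).round(4),'tcp y',F(monitor.get_obs()['ee_pos']))
big=cv2.resize(c['image'][180:320,0:310],(775*1,350),interpolation=2)
cv2.imwrite('pics/w2c.png',big[:,:,::-1])
E
```

```text
[-0.0917 -0.1487  0.01  ] [-0.0913 -0.1501  0.0083]
[-0.0939  0.1547  0.01  ] [-0.0909  0.1561 -0.0009]
[-0.0791 -0.1416  0.01  ] [-0.0798 -0.1398  0.0121]
[-0.0824  0.1451  0.01  ] [-0.0828  0.145   0.0111]
1 340 [-0.0514  0.0195  0.0404] [-0.0341  0.0552  0.0514] [-0.043   0.0361  0.0461]
2 357 [-0.0519 -0.0561  0.0404] [-0.0323 -0.0198  0.0518] [-0.0429 -0.0401  0.0459]
3 384 [-0.0516 -0.1305  0.0394] [-0.033  -0.0942  0.0512] [-0.0428 -0.1156  0.0455]
stem [-0.1809  0.0983  0.1483] [-0.1258  0.125   0.3287] tcp y [-0.0998  0.1122  0.1492]
```

View pics/w2c.png

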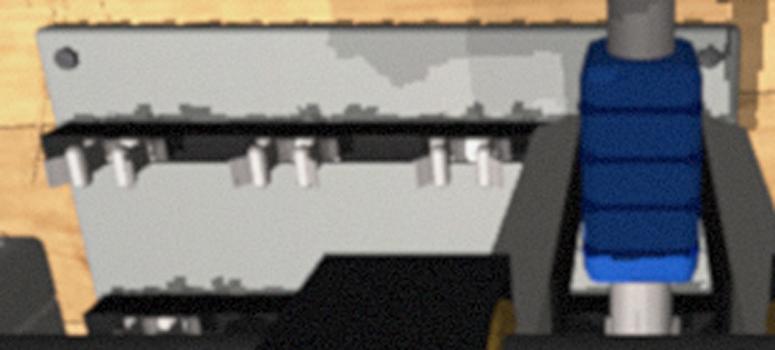

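Call:
apply_moves(
  plan=[0,0,30,0,0,0,35,0,0,0,28,0,0,0,0,0,-25,0,0,0,-25,0,0,0,-25,0,0,0,-25,0,0,0,0,0,0,0,0,0,0,0],
)

```text
time_s: 8.55
ee_pos: [0.5089, 0.1736, 0.0571]
eef_rot: [3.141, 0.0, 3.092]
force: [-0.2, -0.3, -1.8]
grip_width: 0.0275
grip_force: 50.0
```

Call:
apply_moves(
  plan=[0,0,6,0,0,0,4,0,0,0,3,0,0,0,3,0,0,0,3,0,0,0,3,0,0,0,3,0,0,0,0,0],
)

```text
time_s: 9.35
ee_pos: [0.5094, 0.1737, 0.0318]
eef_rot: [3.141, 0.002, 3.092]
force: [4.6, 1.6, -1.1]
grip_width: 0.0275
grip_force: 50.0
```

Call:
apply_moves(
  plan=[0,0,3,0,0,0,2,0,0,0,2,0,0,0,1,0,0,0,0,0],
)

```text
time_s: 9.85
ee_pos: [0.5085, 0.1737, 0.0248]
eef_rot: [3.141, -0.0, 3.092]
force: [-11.2, 0.9, 22.5]
grip_width: 0.0273
grip_force: 50.0
```

Call:
apply_moves(
  plan=[0,0,2,0,0,0,0,0,0,0,0,0],
)

```text
time_s: 10.15
ee_pos: [0.5087, 0.1737, 0.0246]
eef_rot: [3.141, 0.0, 3.092]
force: [-21.5, -2.1, 47.6]
grip_width: 0.0277
grip_force: 50.0
```

```bash
python3 go.py
python3 - <<'E'
from h import *
c=shot('wrist','w3.png');P=cloud(c)
cx=np.array([.5034,.0618]);X=np.array([.9988,-.0497]);Y=np.array([.0497,.9988])
f=np.dstack([(P[...,:2]-cx)@X,(P[...,:2]-cx)@Y,P[...,2]])
m=(abs(f[...,1]-.1125)<.02)&(f[...,0]<-.02)&(f[...,0]>-.09)&(f[...,2]>.02)
s=f[m]
for a in np.arange(-.085,-.02,.01):
    t=s[(s[:,0]>=a)&(s[:,0]<a+.01)]
    if len(t):print(a.round(3),t[:,2].max().round(4),t[t[:,2]>t[:,2].max()-.004][:,1].mean().round(4))
E
```

```text
now [0.5087 0.1737 0.0246] 3.092 t 10.2 grip 0.0277 F [-21.5  -2.1  47.6] q [ 0.26  0.49  1.72  0.    0.93 -1.26]
-0.085 0.204 0.1116
-0.075 0.0433 0.1114
-0.065 0.0436 0.1115
-0.055 0.0515 0.1131
-0.045 0.0518 0.1117
-0.035 0.1477 0.1151
-0.025 0.1476 0.1149
```

View pics/w3.png

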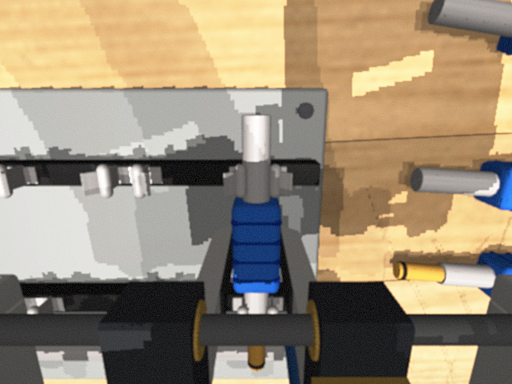

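Call:
apply_moves(
  plan=[0,0,-2,0,0,0,0,0,0,0,0,0,0,0,0,0],
  hand=0,
)

```text
time_s: 10.6
ee_pos: [0.5084, 0.1732, 0.0229]
eef_rot: [-3.141, -0.001, 3.092]
force: [0.2, 0.0, -1.0]
grip_width: 0.0467
grip_force: 0.0
```

Call:
apply_moves(
  plan=[0,0,-25,0,0,0,-35,0,0,0,-35,0,0,0,-30,0,0,0,0,0],
  hand=0.1,
)

```text
time_s: 11.1
ee_pos: [0.5102, 0.1737, 0.1521]
eef_rot: [3.14, 0.006, 3.092]
force: [0.3, -0.1, -0.8]
grip_width: 0.0519
grip_force: 0.0
```

```bash
python3 - <<'E'
from meas import *
rods(shot('top'))
c=shot('wrist');P=cloud(c)
cx=np.array([.5034,.0618]);X=np.array([.9988,-.0497]);Y=np.array([.0497,.9988])
f=np.dstack([(P[...,:2]-cx)@X,(P[...,:2]-cx)@Y,P[...,2]])
m=(abs(f[...,1]-.1125)<.016)&(f[...,0]<.06)&(f[...,0]>-.09)&(f[...,2]>.02)&(f[...,2]<.08)
s=f[m]
for a in np.arange(-.085,.06,.01):
    t=s[(s[:,0]>=a)&(s[:,0]<a+.01)]
    if len(t):print(a.round(3),np.percentile(t[:,2],97).round(4),len(t))
E
python3 go.py .5525 .3615 .15 1.441 .5525 .3615 .005 1.441
```

```text
rod n 324 144 12 mu [0.5509 0.3629] gripmean [0.5508 0.3602] ends -0.074 0.073 gripspan -0.025 0.028 heading -1.702 origin by ends [0.5521 0.3719] zmax 0.035
rod n 350 140 34 mu [0.483 0.355] gripmean [0.4831 0.3519] ends -0.079 0.09 gripspan -0.03 0.023 heading 1.458 origin by ends [0.4826 0.3519] zmax 0.034
rod n 355 141 35 mu [0.392 0.355] gripmean [0.3925 0.3523] ends -0.079 0.09 gripspan -0.029 0.024 heading 1.381 origin by ends [0.3914 0.352 ] zmax 0.034
-0.085 0.043 51
-0.075 0.0429 186
-0.065 0.0431 184
-0.055 0.0488 306
-0.045 0.0493 356
-0.035 0.0487 300
-0.025 0.0493 292
-0.015 0.0495 292
-0.005 0.0496 295
0.005 0.0493 271
0.015 0.0493 252
0.025 0.0476 111
0.035 0.0485 324
0.045 0.0491 297
0.055 0.0448 63
now [0.5087 0.1733 0.1482] 3.092 t 11.2 grip 0.0518 F [0.2 0.3 0.1] q [ 0.26  0.33  1.63 -0.    1.19 -1.26]
spin 1.651 shift [192.3  19.1  -1.8] rows 5 each [38.5  3.8 -0.4]
spin -0.0 shift [  0.   0. 145.] rows 4 each [ 0.   0.  36.2]
```

Call:
apply_moves(
  plan=[0,0,0,0.15,0,0,0,0.15,0,0,0,0.15,0,0,0,0.15,0,0,0,0.15,0,0,0,0.15,0,0,0,0.15,0,0,0,0.15,0,0,0,0.15,0,0,0,0.15,0,0,0,0.15,30,3,0,0,40,4,0,0,40,4,0,0,40,4,0,0,30,3,0,0,12.5,1,0,0,0,0,0,0,0,0,0,0],
)

```text
time_s: 13.1
ee_pos: [0.5519, 0.3611, 0.1468]
eef_rot: [-3.14, 0.002, 1.442]
force: [0.1, 0.5, 0.0]
grip_width: 0.0514
grip_force: 0.0
```

```bash
python3 go.py .5525 .3615 .004 1.441
```

```text
now [0.5519 0.3611 0.1468] 1.442 t 13.1 grip 0.0514 F [0.1 0.5 0. ] q [ 0.52  0.59  1.24 -0.    1.31  0.65]
spin 0.001 shift [  0.4   0.6 142.8] rows 4 each [ 0.1  0.1 35.7]
```

Call:
apply_moves(
  plan=[0,0,30,0,0,0,40,0,0,0,35,0,0,0,20,0,0,0,12,0,0,0,5,0,0,0,0,0],
)

```text
time_s: 13.8
ee_pos: [0.5525, 0.3615, 0.0067]
eef_rot: [3.142, -0.0, 1.441]
force: [0.0, 0.7, -0.3]
grip_width: 0.0517
grip_force: 0.0
```

Call:
apply_moves(
  plan=[0,0,0,0,0,0,0,0,0,0,0,0,0,0,0,0,0,0,0,0,0,0,0,0],
  hand=-1,
)

```text
time_s: 14.4
ee_pos: [0.5527, 0.362, 0.0071]
eef_rot: [3.141, -0.001, 1.442]
force: [-0.8, -1.3, 5.4]
grip_width: 0.0273
grip_force: 50.0
```

```bash
python3 go.py .5525 .3615 .15 1.441 .4053 .1041 .15 3.092 .4053 .1041 .056 3.092 .5052 .0991 .056 3.092
```

```text
now [0.5527 0.362  0.0071] 1.442 t 14.4 grip 0.0273 F [-0.8 -1.3  5.4] q [ 0.52  0.75  1.33 -0.    1.06  0.65]
spin 0.001 shift [-5.000e-01 -1.000e-01 -1.429e+02] rows 4 each [ -0.1  -0.  -35.7]
spin -1.651 shift [ 134.3 -264.4   -0. ] rows 6 each [ 22.4 -44.1  -0. ]
spin -0.0 shift [ 0.  0. 94.] rows 3 each [ 0.   0.  31.3]
spin -0.0 shift [-100.   -0.   -0.] rows 3 each [-33.3  -0.   -0. ]
```

Call:
apply_moves(
  plan=[0,0,-30,0,0,0,-40,0,0,0,-40,0,0,0,-33,0,0,0,0,-0.15,0,0,0,-0.15,0,0,0,-0.15,0,0,0,-0.15,0,0,0,-0.15,0,0,0,-0.15,0,0,0,-0.15,0,0,0,-0.15,0,0,0,-0.15,0,0,0,-0.15,0,0,0,-0.15],
)

```text
time_s: 15.9
ee_pos: [0.5521, 0.3618, 0.149]
eef_rot: [-3.141, -0.001, 3.098]
force: [-1.2, 0.3, -1.5]
grip_width: 0.0275
grip_force: 50.0
```

Call:
apply_moves(
  plan=[10,-20,0,0,18,-36,0,0,18,-36,0,0,18,-36,0,0,18,-36,0,0,18,-36,0,0,18,-36,0,0,11,-20,0,0,5,-8,0,0,0,0,0,0,0,0,0,0],
)

```text
time_s: 17.0
ee_pos: [0.4059, 0.1054, 0.1496]
eef_rot: [3.141, 0.0, 3.092]
force: [0.8, -0.0, -1.4]
grip_width: 0.0278
grip_force: 50.0
```

```bash
python3 go.py .4053 .1041 .058 3.092  .5052 .0991 .058 3.092
```

```text
now [0.4059 0.1054 0.1496] 3.092 t 17.0 grip 0.0278 F [ 0.8 -0.  -1.4] q [ 0.17  0.07  1.94  0.    1.14 -1.35]
spin -0.0 shift [ 0.5 -1.3 91.6] rows 3 each [ 0.2 -0.4 30.5]
spin -0.0 shift [-100.   -0.   -0.] rows 3 each [-33.3  -0.   -0. ]
```

Call:
apply_moves(
  plan=[0,-1.3,30,0,0,0,34,0,0,0,28,0,0,0,0,0,-25,0,0,0,-25,0,0,0,-25,0,0,0,-25,0,0,0,0,0,0,0,0,0,0,0],
)

```text
time_s: 18.0
ee_pos: [0.5054, 0.0991, 0.0581]
eef_rot: [3.142, 0.0, 3.092]
force: [0.2, 0.8, -1.7]
grip_width: 0.0278
grip_force: 50.0
```

Call:
apply_moves(
  plan=[0,0,6,0,0,0,4,0,0,0,4,0,0,0,4,0,0,0,4,0,0,0,4,0,0,0,3,0,0,0,2,0,0,0,0,0],
)

```text
time_s: 18.9
ee_pos: [0.5051, 0.0989, 0.027]
eef_rot: [3.141, -0.0, 3.092]
force: [-4.3, 3.6, 10.5]
grip_width: 0.0275
grip_force: 50.0
```

Call:
apply_moves(
  plan=[0,0,2,0,0,0,1,0,0,0,0,0],
)

```text
time_s: 19.2
ee_pos: [0.5053, 0.0989, 0.0267]
eef_rot: [3.141, 0.001, 3.092]
force: [-23.2, 1.1, 51.2]
grip_width: 0.0275
grip_force: 50.0
```

Seated on the hard stop. Release, rise and check.

Call:
apply_moves(
  plan=[0,0,-3,0,0,0,0,0,0,0,0,0,0,0,0,0],
  hand=0,
)

```text
time_s: 19.6
ee_pos: [0.505, 0.0984, 0.026]
eef_rot: [-3.141, -0.001, 3.092]
force: [-0.6, 0.3, -0.9]
grip_width: 0.0466
grip_force: 0.0
```

Call:
apply_moves(
  plan=[0,0,-25,0,0,0,-35,0,0,0,-35,0,0,0,-30,0,0,0,0,0],
  hand=0.1,
)

```text
time_s: 20.1
ee_pos: [0.5068, 0.0987, 0.155]
eef_rot: [3.141, 0.006, 3.092]
force: [1.1, 0.1, -0.3]
grip_width: 0.0515
grip_force: 0.0
```

```bash
cat > seat.py <<'E'
from meas import *
import sys
def seat(ks):
    c=shot('wrist');P=cloud(c)
    cx=np.array([.5034,.0618]);X=np.array([.9988,-.0497]);Y=np.array([.0497,.9988])
    f=np.dstack([(P[...,:2]-cx)@X,(P[...,:2]-cx)@Y,P[...,2]])
    for k in ks:
        yc=.1125-.075*k
        m=(abs(f[...,1]-yc)<.016)&(f[...,0]<.06)&(f[...,0]>-.09)&(f[...,2]>.02)&(f[...,2]<.09)
        s=f[m]
        print('station',k,[(round(a,3),np.percentile(t[:,2],97).round(4)) for a in np.arange(-.08,.06,.02) if len(t:=s[(s[:,0]>=a)&(s[:,0]<a+.01)])>15], 'rear end x',s[:,0].min().round(4))
seat([int(k) for k in sys.argv[1:]]); rods(shot('top'))
E
python3 seat.py 0 1
python3 go.py .4847 .3525 .15 4.6 .4847 .3525 .006 4.6
```

```text
station 0 [(np.float64(-0.08), np.float64(0.0427)), (np.float64(-0.06), np.float64(0.0448)), (np.float64(-0.04), np.float64(0.0483)), (np.float64(-0.02), np.float64(0.0495)), (np.float64(0.0), np.float64(0.0496)), (np.float64(0.02), np.float64(0.0492)), (np.float64(0.04), np.float64(0.0492))] rear end x -0.0764
station 1 [(np.float64(-0.08), np.float64(0.0429)), (np.float64(-0.06), np.float64(0.0447)), (np.float64(-0.04), np.float64(0.0487)), (np.float64(-0.02), np.float64(0.0495)), (np.float64(0.0), np.float64(0.0493)), (np.float64(0.02), np.float64(0.0491)), (np.float64(0.04), np.float64(0.0493))] rear end x -0.0764
rod n 351 146 34 mu [0.483  0.3548] gripmean [0.4832 0.3512] ends -0.079 0.09 gripspan -0.03 0.022 heading 1.457 origin by ends [0.4827 0.3521] zmax 0.032
rod n 357 142 35 mu [0.3921 0.355 ] gripmean [0.3922 0.3521] ends -0.079 0.089 gripspan -0.029 0.025 heading 1.381 origin by ends [0.3914 0.3516] zmax 0.034
now [0.5051 0.0985 0.1511] 3.092 t 20.2 grip 0.0515 F [ 0.4  0.5 -0.7] q [ 0.12  0.27  1.69 -0.    1.18 -1.4 ]
spin -1.508 shift [-250.1   48.8    1.1] rows 6 each [-41.7   8.1   0.2]
spin -0.0 shift [  0.   0. 144.] rows 4 each [ 0.  0. 36.]
```

Call:
apply_moves(
  plan=[4,30,0,0,5,40,0,0,6,45,0,0,6,45,0,0,6,45,0,0,4,30,0,0,2,18,0,0,0,0,0,-0.15,0,0,0,-0.15,0,0,0,-0.15,0,0,0,-0.15,0,0,0,-0.15,0,0,0,-0.15,0,0,0,-0.15,0,0,0,-0.15,0,0,0,-0.15,0,0,0,-0.15,0,0,0,0,0,0,0,0],
)

```text
time_s: 22.1
ee_pos: [0.4849, 0.3524, 0.1507]
eef_rot: [3.141, -0.001, -1.697]
force: [0.7, 0.6, 0.9]
grip_width: 0.0519
grip_force: 0.0
```

```bash
python3 go.py .4847 .3525 .006 4.6
```

```text
now [0.4849 0.3524 0.1507] -1.697 t 22.1 grip 0.0519 F [0.7 0.6 0.9] q [ 0.57  0.46  1.44 -0.    1.25 -2.45]
spin -0.013 shift [-1.000e-01  2.000e-01  1.447e+02] rows 4 each [-0.   0.  36.2]
```

Call:
apply_moves(
  plan=[0,0,30,-0.01,0,0,40,0,0,0,35,0,0,0,20,0,0,0,13,0,0,0,6,0,0,0,0,0],
)

```text
time_s: 22.8
ee_pos: [0.4849, 0.3528, 0.0073]
eef_rot: [3.141, -0.0, -1.683]
force: [0.3, 0.2, 0.3]
grip_width: 0.0518
grip_force: 0.0
```

Call:
apply_moves(
  plan=[0,0,0,0,0,0,0,0,0,0,0,0,0,0,0,0,0,0,0,0,0,0,0,0],
  hand=-1,
)

```text
time_s: 23.4
ee_pos: [0.4851, 0.3531, 0.0081]
eef_rot: [-3.141, 0.001, -1.681]
force: [-1.7, -1.1, 5.7]
grip_width: 0.0276
grip_force: 50.0
```

```bash
python3 go.py .4847 .3525 .15 4.596 .4019 .0296 .15 3.092 .5018 .0246 .058 3.092
```

```text
now [0.4851 0.3531 0.0081] -1.681 t 23.4 grip 0.0276 F [-1.7 -1.1  5.7] q [ 0.57  0.63  1.53  0.    0.98 -2.46]
spin 0.006 shift [   0.6    0.3 -141.9] rows 4 each [  0.2   0.1 -35.5]
spin 1.504 shift [  66.7 -326.6   -0. ] rows 8 each [  8.3 -40.8  -0. ]
spin -0.0 shift [-100.   -0.   92.] rows 3 each [-33.3  -0.   30.7]
```

Call:
apply_moves(
  plan=[0,0,-30,0,0,0,-40,0,0,0,-40,0,0,0,-32,0,0,0,0,0.15,0,0,0,0.15,0,0,0,0.15,0,0,0,0.15,0,0,0,0.15,0,0,0,0.15,0,0,0,0.15,0,0,0,0.15,0,0,0,0.15,0,0,0,0.15,0,0,0,0.01],
)

```text
time_s: 24.9
ee_pos: [0.4847, 0.3528, 0.1492]
eef_rot: [-3.141, -0.0, 3.089]
force: [0.6, 0.6, -1.5]
grip_width: 0.0276
grip_force: 50.0
```

Call:
apply_moves(
  plan=[4,-20,0,0,8,-38,0,0,8,-38,0,0,8,-38,0,0,8,-38,0,0,8,-38,0,0,8,-38,0,0,7,-38,0,0,5,-27,0,0,3,-14,0,0,0,0,0,0,0,0,0,0],
)

```text
time_s: 26.1
ee_pos: [0.4018, 0.0298, 0.1496]
eef_rot: [3.141, 0.0, 3.094]
force: [-0.1, -0.9, -1.2]
grip_width: 0.0276
grip_force: 50.0
```

```bash
python3 go.py .4019 .0296 .059 3.092 .5018 .0246 .059 3.092
```

```text
now [0.4018 0.0298 0.1496] 3.094 t 26.1 grip 0.0276 F [-0.1 -0.9 -1.2] q [-0.02  0.03  1.98  0.    1.14 -1.54]
spin 0.002 shift [-0.1 -0.2 90.6] rows 3 each [-0.  -0.1 30.2]
spin -0.0 shift [-100.   -0.   -0.] rows 3 each [-33.3  -0.   -0. ]
```

Call:
apply_moves(
  plan=[0,0,30,0,0,0,34,0,0,0,27,0,0,0,0,0,-25,0,0,0,-25,0,0,0,-25,0,0,0,-25,0,0,0,0,0,0,0,0,0,0,0],
)

```text
time_s: 27.1
ee_pos: [0.5017, 0.0252, 0.0592]
eef_rot: [3.142, 0.0, 3.093]
force: [-1.2, 0.1, -1.2]
grip_width: 0.0276
grip_force: 50.0
```

Call:
apply_moves(
  plan=[0,0,6,0,0,0,4,0,0,0,4,0,0,0,4,0,0,0,4,0,0,0,4,0,0,0,3,0,0,0,2,0,0,0,2,0,0,0,1,0,0,0,0,0],
)

```text
time_s: 28.2
ee_pos: [0.5016, 0.0247, 0.0277]
eef_rot: [-3.142, 0.0, 3.092]
force: [-24.4, 0.9, 54.2]
grip_width: 0.0277
grip_force: 50.0
```

Call:
apply_moves(
  plan=[0,0,-3,0,0,0,0,0,0,0,0,0,0,0,0,0],
  hand=0,
)

```text
time_s: 28.6
ee_pos: [0.5013, 0.0246, 0.027]
eef_rot: [-3.142, -0.001, 3.092]
force: [0.0, -0.2, 0.8]
grip_width: 0.0469
grip_force: 0.0
```

Call:
apply_moves(
  plan=[0,0,-25,0,0,0,-35,0,0,0,-35,0,0,0,-27,0,0,0,0,0],
  hand=0.1,
)

```text
time_s: 29.1
ee_pos: [0.5029, 0.0246, 0.1526]
eef_rot: [3.141, 0.005, 3.092]
force: [0.1, -0.6, 0.3]
grip_width: 0.0515
grip_force: 0.0
```

```bash
python3 seat.py 0 1 2
python3 go.py .3937 .3522 .15 3.092
```

```text
station 0 [(np.float64(-0.08), np.float64(0.0429)), (np.float64(-0.06), np.float64(0.0444)), (np.float64(-0.04), np.float64(0.0486)), (np.float64(-0.02), np.float64(0.0497)), (np.float64(0.0), np.float64(0.0493)), (np.float64(0.02), np.float64(0.0491)), (np.float64(0.04), np.float64(0.0492))] rear end x -0.0766
station 1 [(np.float64(-0.08), np.float64(0.0426)), (np.float64(-0.06), np.float64(0.0442)), (np.float64(-0.04), np.float64(0.0491)), (np.float64(-0.02), np.float64(0.0495)), (np.float64(0.0), np.float64(0.0495)), (np.float64(0.02), np.float64(0.0494)), (np.float64(0.04), np.float64(0.0484))] rear end x -0.0757
station 2 [(np.float64(-0.08), np.float64(0.0427)), (np.float64(-0.06), np.float64(0.0438)), (np.float64(-0.04), np.float64(0.0486)), (np.float64(-0.02), np.float64(0.0495)), (np.float64(0.0), np.float64(0.0497)), (np.float64(0.02), np.float64(0.0495)), (np.float64(0.04), np.float64(0.0486))] rear end x -0.074
rod n 356 141 35 mu [0.392 0.355] gripmean [0.3922 0.3521] ends -0.079 0.09 gripspan -0.029 0.025 heading 1.381 origin by ends [0.3915 0.3521] zmax 0.033
now [0.5014 0.0246 0.149 ] 3.092 t 29.2 grip 0.0515 F [-0.5 -0.6 -0.5] q [-0.02  0.25  1.72 -0.    1.17 -1.54]
spin -0.0 shift [123.8 321.8  -1. ] rows 8 each [15.5 40.2 -0.1]
```

Call:
apply_moves(
  plan=[8,20,0,0,15,39,0,0,16,41,0,0,16,42,0,0,16,42,0,0,16,42,0,0,16,41,0,0,13,34,0,0,8,21,0,0,0,0,0,0],
)

```text
time_s: 30.2
ee_pos: [0.3922, 0.354, 0.1475]
eef_rot: [-3.14, -0.002, 3.095]
force: [-0.1, 0.4, 0.3]
grip_width: 0.0516
grip_force: 0.0
```

Call:
apply_moves(
  plan=[0,0,0,-0.15,0,0,0,-0.15,0,0,0,-0.15,0,0,0,-0.15,0,0,0,-0.15,0,0,0,-0.15,0,0,0,-0.15,0,0,0,-0.15,0,0,0,-0.15,0,0,0,-0.085,0,0,0,0,0,0,0,0],
)

```text
time_s: 31.4
ee_pos: [0.3937, 0.3517, 0.1487]
eef_rot: [3.141, -0.001, -1.76]
force: [-0.4, -0.2, 0.5]
grip_width: 0.0516
grip_force: 0.0
```

```bash
python3 go.py .3938 .3525 .006 4.525; python3 - <<'E'
from meas import *
rods(shot('wrist'),(5,507,5,300));rods(shot('top'))
E
```

```text
now [0.3937 0.3517 0.1487] -1.76 t 31.4 grip 0.0516 F [-0.4 -0.2  0.5] q [ 0.66  0.31  1.65 -0.    1.19 -2.29]
spin -0.002 shift [-8.000e-01  1.000e-01  1.427e+02] rows 4 each [-0.2  0.  35.7]
rod n 14321 3228 171 mu [0.5089 0.1904] gripmean [0.5231 0.1845] ends -0.092 0.112 gripspan -0.048 0.086 heading -0.044 origin by ends [0.5107 0.1903] zmax 0.05meas.py:17: RuntimeWarning: Mean of empty slice.
  print('rod n',s.sum(),blue.sum(),br.sum(),'mu',mu.round(4),'gripmean',g.mean(0).round(4),'ends',te.min().round(3),te.max().round(3),'gripspan',t.min().round(3),t.max().round(3),'heading',np.arctan2(w[1],w[0]).round(3),'origin by ends',(mu+w*((te.min()+te.max())/2-.0085)).round(4),'zmax',q[:,2].max().round(3))
  ret = um.true_divide(
Traceback (most recent call last):
  File "meas.py", line 17, in rods
    print('rod n',s.sum(),blue.sum(),br.sum(),'mu',mu.round(4),'gripmean',g.mean(0).round(4),'ends',te.min().round(3),te.max().round(3),'gripspan',t.min().round(3),t.max().round(3),'heading',np.arctan2(w[1],w[0]).round(3),'origin by ends',(mu+w*((te.min()+te.max())/2-.0085)).round(4),'zmax',q[:,2].max().round(3))
                                                                                                                                                   ~~~~~^^
ValueError: zero-size array to reduction operation minimum which has no identity
```

Check the rod has not been nudged: view the wrist picture.

```bash
python3 - <<'E'
from h import *
cv2.imwrite('pics/w4.png',load('wrist')['image'][:,:,::-1])
E
```

```text
(no output)
```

View pics/w4.png

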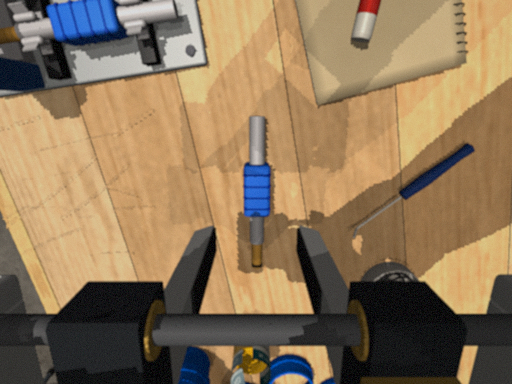

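The last rod is centred at (257,190) between the fingers and aligned with them. The grease bottle is well beyond it. Grasp.

Call:
apply_moves(
  plan=[0,0,30,0,0,0,40,0,0,0,35,0,0,0,20,0,0,0,12,0,0,0,5,0,0,0,0,0],
)

```text
time_s: 32.15
ee_pos: [0.3938, 0.3525, 0.0076]
eef_rot: [-3.142, 0.0, -1.757]
force: [0.0, -0.2, 0.4]
grip_width: 0.0517
grip_force: 0.0
```

Call:
apply_moves(
  plan=[0,0,0,0,0,0,0,0,0,0,0,0,0,0,0,0,0,0,0,0,0,0,0,0],
  hand=-1,
)

```text
time_s: 32.75
ee_pos: [0.3939, 0.3526, 0.008]
eef_rot: [-3.141, 0.001, -1.756]
force: [-1.1, -1.0, 7.2]
grip_width: 0.0276
grip_force: 50.0
```

Call:
apply_moves(
  plan=[0,0,-30,0,0,0,-40,0,0,0,-40,0,0,0,-32,0,0,0,0,0.15,0,0,0,0.15,0,0,0,0.15,0,0,0,0.15,0,0,0,0.15,0,0,0,0.15,0,0,0,0.15,0,0,0,0.15,0,0,0,0.15,0,0,0,0.083,0,0,0,0],
)

```text
time_s: 34.25
ee_pos: [0.3936, 0.3523, 0.1494]
eef_rot: [-3.141, -0.0, 3.093]
force: [-0.5, -0.1, -2.1]
grip_width: 0.0279
grip_force: 50.0
```

```bash
python3 go.py .3979 -.0449 .15 3.092 .4978 -.0499 .059 3.092
```

```text
now [0.3936 0.3523 0.1494] 3.093 t 34.2 grip 0.0279 F [-0.5 -0.1 -2.1] q [ 0.66  0.31  1.65 -0.    1.19 -0.86]
spin 0.001 shift [ -24.  -396.5   -0.6] rows 9 each [ -2.7 -44.1  -0.1]
spin -0.0 shift [-100.   -0.   91.] rows 3 each [-33.3  -0.   30.3]
```

Call:
apply_moves(
  plan=[-1,-20,0,0,-2,-36,0,0,-2.5,-40,0,0,-2.5,-40,0,0,-2.5,-40,0,0,-2.5,-40,0,0,-2.5,-40,0,0,-2.5,-40,0,0,-2.5,-40,0,0,-2,-32,0,0,-1,-20,0,0,-0.5,-8.5,0,0,0,0,0,0,0,0,0,0],
)

```text
time_s: 35.65
ee_pos: [0.3987, -0.0441, 0.1494]
eef_rot: [3.141, -0.0, 3.095]
force: [1.2, 0.0, -1.0]
grip_width: 0.0273
grip_force: 50.0
```

```bash
python3 go.py .3979 -.0449 .059 3.092 .4978 -.0499 .059 3.092
```

```text
now [ 0.3987 -0.0441  0.1494] 3.095 t 35.6 grip 0.0273 F [ 1.2  0.  -1. ] q [-0.2   0.03  1.98  0.    1.14 -1.73]
spin 0.003 shift [ 0.8 -0.8 90.4] rows 3 each [ 0.3 -0.3 30.1]
spin -0.0 shift [-100.   -0.   -0.] rows 3 each [-33.3  -0.   -0. ]
```

Call:
apply_moves(
  plan=[0.5,-0.5,30,0,0,0,34,0,0,0,26,0,0,0,0,0,-25,0,0,0,-25,0,0,0,-25,0,0,0,-25,0,0,0,0,0,0,0,0,0,0,0],
)

```text
time_s: 36.65
ee_pos: [0.4982, -0.0494, 0.0603]
eef_rot: [-3.142, 0.0, 3.095]
force: [-0.6, -0.3, -0.6]
grip_width: 0.0277
grip_force: 50.0
```

Call:
apply_moves(
  plan=[0,0,6,0,0,0,4,0,0,0,4,0,0,0,4,0,0,0,4,0,0,0,4,0,0,0,3,0,0,0,2,0,0,0,2,0,0,0,1,0,0,0,0,0],
)

```text
time_s: 37.75
ee_pos: [0.498, -0.05, 0.0277]
eef_rot: [-3.141, -0.0, 3.094]
force: [-17.5, 1.7, 38.7]
grip_width: 0.0277
grip_force: 50.0
```

Call:
apply_moves(
  plan=[0,0,1,0,0,0,0,0,0,0,-3,0,0,0,0,0],
)

```text
time_s: 38.15
ee_pos: [0.4982, -0.0501, 0.0279]
eef_rot: [-3.142, 0.001, 3.094]
force: [-2.5, -0.6, 13.7]
grip_width: 0.028
grip_force: 50.0
```

Call:
apply_moves(
  plan=[0,0,0,0,0,0,0,0,0,0,0,0],
  hand=0,
)

```text
time_s: 38.45
ee_pos: [0.4979, -0.05, 0.027]
eef_rot: [3.141, -0.001, 3.094]
force: [0.4, 0.8, 0.1]
grip_width: 0.0458
grip_force: 0.0
```

Call:
apply_moves(
  plan=[0,0,-25,0,0,0,-35,0,0,0,-35,0,0,0,-35,0,0,0,-30,0,0,0,0,0],
  hand=0.1,
)

```text
time_s: 39.05
ee_pos: [0.4995, -0.0503, 0.1911]
eef_rot: [-3.141, 0.006, 3.094]
force: [0.3, 1.0, -0.7]
grip_width: 0.0517
grip_force: 0.0
```

```bash
python3 seat.py 0 1 2 3 2>&1 | grep stat
python3 - <<'E'
from h import *
c=load('top');P=cloud(c);v,u=np.mgrid[:384,:512]
reg=(u>350)&(u<400)&(v>150)&(v<240)
q=P[reg&(P[...,2]>.080)&(P[...,2]<.1)];print('head',len(q),cv2.minAreaRect(q[:,:2].astype(np.float32)))
hd=q[:,:2].mean(0)
# handle points z .045-.06 in strips of x
for a in np.arange(.435,.62,.015):
    t=P[reg&(P[...,2]>.03)&(P[...,2]<.075)&(P[...,0]>a)&(P[...,0]<a+.015)]
    if len(t): print(a.round(3),len(t),t[:,1].min().round(4),t[:,1].max().round(4),t[:,2].max().round(4))
E
python3 go.py
```

```text
station 0 [(np.float64(-0.08), np.float64(0.0428)), (np.float64(-0.06), np.float64(0.0438)), (np.float64(-0.04), np.float64(0.0489)), (np.float64(-0.02), np.float64(0.0495)), (np.float64(0.0), np.float64(0.0496)), (np.float64(0.02), np.float64(0.0494)), (np.float64(0.04), np.float64(0.0491))] rear end x -0.0771
station 1 [(np.float64(-0.08), np.float64(0.0432)), (np.float64(-0.06), np.float64(0.0436)), (np.float64(-0.04), np.float64(0.0492)), (np.float64(-0.02), np.float64(0.0495)), (np.float64(0.0), np.float64(0.0497)), (np.float64(0.02), np.float64(0.0493)), (np.float64(0.04), np.float64(0.049))] rear end x -0.076
station 2 [(np.float64(-0.08), np.float64(0.0428)), (np.float64(-0.06), np.float64(0.0438)), (np.float64(-0.04), np.float64(0.0487)), (np.float64(-0.02), np.float64(0.0497)), (np.float64(0.0), np.float64(0.0496)), (np.float64(0.02), np.float64(0.0494)), (np.float64(0.04), np.float64(0.0487))] rear end x -0.0738
station 3 [(np.float64(-0.08), np.float64(0.0424)), (np.float64(-0.06), np.float64(0.044)), (np.float64(-0.04), np.float64(0.0489)), (np.float64(-0.02), np.float64(0.0496)), (np.float64(0.0), np.float64(0.0495)), (np.float64(0.02), np.float64(0.0494)), (np.float64(0.04), np.float64(0.0488))] rear end x -0.0727
head 0 ((0.0, 0.0), (0.0, 0.0), 0.0)
0.435 16 -0.2072 -0.1941 0.0662
0.45 30 -0.2064 -0.1942 0.0673
0.465 15 -0.2057 -0.1957 0.0667
0.585 29 -0.2257 -0.2015 0.0665
0.6 12 -0.2254 -0.2054 0.0637
now [ 0.498  -0.05    0.1872] 3.094 t 39.2 grip 0.0518 F [ 0.2  0.3 -0.4] q [-0.17  0.21  1.68 -0.    1.25 -1.7 ]<stdin>:5: RuntimeWarning: Mean of empty slice.
  ret = um.true_divide(
```

Call:
apply_moves(
  plan=[0,0,-30,0.15,0,0,-33,0.15,0,0,0,0.15,0,0,0,0.15,0,0,0,0.15,0,0,0,0.15,0,0,0,0.15,0,0,0,0.15,0,0,0,0.15,0,0,0,0.15,0,0,0,0.15,0,0,0,0.15,0,0,0,0.15,0,0,0,0.15,0,0,0,0.15,0,0,0,0.15,0,0,0,0.15,0,0,0,0.15,0,0,0,0.15,0,0,0,0.15],
  hand=0.3,
)

```text
time_s: 41.15
ee_pos: [0.4977, -0.05, 0.2486]
eef_rot: [-3.141, 0.003, 0.088]
force: [-0.2, 0.3, 0.1]
grip_width: 0.0612
grip_force: 0.0
```

```bash
python3 go.py .466 -.2055 .25 -0.045
```

```text
now [ 0.4977 -0.05    0.2486] 0.088 t 41.2 grip 0.0612 F [-0.2  0.3  0.1] q [-0.17  0.16  1.59  0.    1.39  1.31]
spin 0.133 shift [-24.7 156.8  -1.4] rows 4 each [-6.2 39.2 -0.3]
```

Call:
apply_moves(
  plan=[0,0,0,0.13,-4,22,0,0,-6,40,0,0,-6,40,0,0,-6,35,0,0,-3,20,0,0,0,0,0,0,0,0,0,0],
)

```text
time_s: 41.95
ee_pos: [0.4672, -0.2057, 0.2492]
eef_rot: [-3.141, 0.002, -0.037]
force: [0.2, 0.4, 0.1]
grip_width: 0.0613
grip_force: 0.0
```

```bash
python3 - <<'E'
from h import *
shot('wrist','w5.png')
E
```

```text
(no output)
```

View pics/w5.png

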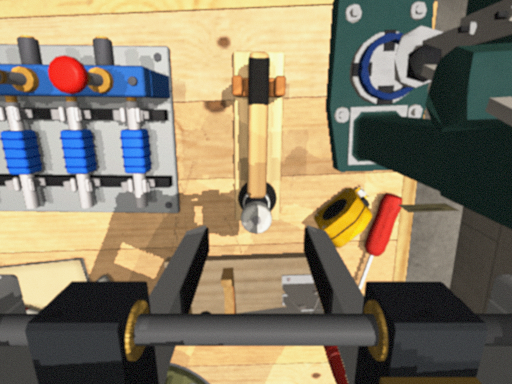

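The wrist view shows the mallet lying almost straight along the tool's x, with the head top at (257,217) and the handle running up to (258,55). The fork is at (258,88).

```bash
python3 - <<'E'
from h import *
c=load('wrist');P=cloud(c);v,u=np.mgrid[:384,:512]
reg=(u>215)&(u<300)&(v>40)&(v<238)
q=P[reg&(P[...,2]>.082)&(P[...,2]<.1)];(hx,hy),r=cv2.minEnclosingCircle(q[:,:2].astype(np.float32));print('head',hx,hy,r,q[:,2].mean())
t=P[(abs(u-257)<20)&(v>110)&(v<185)&(P[...,2]>.055)&(P[...,2]<.075)]
print('handle',len(t),t.mean(0).round(4),'z',t[:,2].mean());
A=[]
for a in np.arange(.45,.56,.01):
    s=t[(t[:,0]>a)&(t[:,0]<a+.01)]
    if len(s)>10:A.append((a+.005,(s[:,1].min()+s[:,1].max())/2,np.ptp(s[:,1])))
A=np.array(A);print(A.round(4));k=np.polyfit(A[:,0],A[:,1],1);print('dir',np.arctan(k[0]),'y@head+50',np.polyval(k,hx+.05))
b=P[reg&(P[...,2]>.004)&(P[...,2]<.016)];print('board',cv2.minAreaRect(b[:,:2].astype(np.float32)))
f=P[reg&(P[...,2]>.0635)&(P[...,2]<.075)&(abs(u-258)>12)&(v<110)];print('prongs',f.min(0),f.max(0))
E
python3 go.py
```

```text
head 0.4191625714302063 -0.20300981402397156 0.019051572307944298 0.08971394423014675
handle 1449 [ 0.5021 -0.2075  0.0624] z 0.06239134086871562
[[ 0.455  -0.2052  0.0228]
 [ 0.465  -0.2055  0.0228]
 [ 0.475  -0.2058  0.0228]
 [ 0.485  -0.2068  0.0238]
 [ 0.495  -0.2071  0.0237]
 [ 0.505  -0.2075  0.0235]
 [ 0.515  -0.2079  0.0233]
 [ 0.525  -0.2089  0.0243]
 [ 0.535  -0.2092  0.0241]
 [ 0.545  -0.2101  0.0226]]
dir -0.0545531839149594 y@head+50 -0.20571760329787075
board ((0.5021742582321167, -0.20815697312355042), (0.06596855819225311, 0.22861047089099884), 87.3177490234375)
prongs [ 0.56000446 -0.24122353  0.06396799] [ 0.58337353 -0.18070259  0.06974642]
now [ 0.4674 -0.2052  0.2495] -0.036 t 42.0 grip 0.061 F [-0.2 -0.8  0.2] q [-0.49  0.18  1.57  0.    1.4   1.12]
```

Call:
apply_moves(
  plan=[0.5,0.5,30,0.014,0,0,40,0,0,0,40,0,0,0,40,0,0,0,35,0,0,0,20,0,0,0,10,0,0,0,3,0,0,0,0,0,0,0,0,0],
)

```text
time_s: 43.0
ee_pos: [0.4685, -0.2066, 0.0335]
eef_rot: [3.141, -0.002, -0.05]
force: [-0.4, -0.6, 0.4]
grip_width: 0.0609
grip_force: 0.0
```

Call:
apply_moves(
  plan=[0,0,0,0,0,0,0,0,0,0,0,0,0,0,0,0,0,0,0,0,0,0,0,0,0,0,0,0],
  hand=-1,
  squeeze=60,
)

```text
time_s: 43.7
ee_pos: [0.4679, -0.2065, 0.0325]
eef_rot: [-3.142, -0.0, -0.05]
force: [-0.5, 0.4, 0.7]
grip_width: 0.0233
grip_force: 60.0
```

```bash
python3 go.py
```

```text
now [ 0.4679 -0.2065  0.0325] -0.05 t 43.7 grip 0.0233 F [-0.5  0.4  0.7] q [-0.49  0.43  1.79  0.    0.92  1.13]
```

Call:
apply_moves(
  plan=[0,0,-15,0,0,0,-35,0,0,0,-40,0,0,0,-40,0,0,0,-40,0,0,0,-32,0,0,0,-15,0,0,0,0,0],
)

```text
time_s: 44.5
ee_pos: [0.4684, -0.2068, 0.2511]
eef_rot: [3.14, -0.003, -0.05]
force: [0.5, 0.6, -4.3]
grip_width: 0.0239
grip_force: 60.0
```

```bash
python3 go.py .45 -.02 .25 -.05 .5278 -.0514 .25 3.092; python3 - <<'E'
from h import *
shot('wrist','w6.png')
E
```

```text
now [ 0.4684 -0.2068  0.2511] -0.05 t 44.5 grip 0.0239 F [ 0.5  0.6 -4.3] q [-0.49  0.18  1.56 -0.    1.4   1.13]
spin -0.0 shift [ -27.7 -185.6    1.1] rows 5 each [ -5.5 -37.1   0.2]
spin 3.141 shift [-79.3 -27.5  -0. ] rows 2 each [-39.6 -13.8  -0. ]
```

View pics/w6.png

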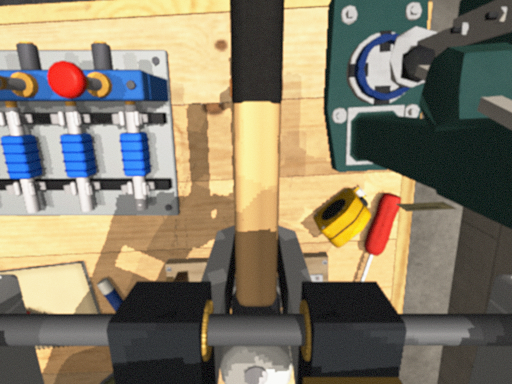

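The mallet is held straight along the tool, with the head at (257,370). Swing it clear of the drill press and turn it.

Call:
apply_moves(
  plan=[-3,-20,0,0,-6,-38,0,0,-6,-40,0,0,-6,-40,0,0,-5,-32,0,0,-2,-16,0,0,0,0,0,-0.1,0,0,0,-0.15,0,0,0,-0.15,0,0,0,-0.15,0,0,0,-0.15,0,0,0,-0.15,0,0,0,-0.15,0,0,0,-0.15,0,0,0,-0.15,0,0,0,-0.15,0,0,0,-0.15,0,0,0,-0.15,0,0,0,-0.15,0,0,0,-0.15],
)

```text
time_s: 46.55
ee_pos: [0.4486, -0.0193, 0.2476]
eef_rot: [-3.139, -0.002, 2.006]
force: [0.3, -0.1, -3.8]
grip_width: 0.0236
grip_force: 60.0
```

Call:
apply_moves(
  plan=[0,0,0,-0.15,0,0,0,-0.15,0,0,0,-0.15,0,0,0,-0.15,0,0,0,-0.15,0,0,0,-0.15,0,0,0,-0.15,0,0,0,-0.1,0,0,0,-0.092,0,0,0,0],
)

```text
time_s: 47.55
ee_pos: [0.4487, -0.0193, 0.2478]
eef_rot: [3.141, -0.003, -3.04]
force: [0.2, -0.2, -3.2]
grip_width: 0.0234
grip_force: 60.0
```

```bash
python3 go.py .5283 -.0512 .22 3.092
```

```text
now [ 0.4487 -0.0193  0.2478] -3.04 t 47.6 grip 0.0234 F [ 0.2 -0.2 -3.2] q [-0.12  0.04  1.72  0.    1.38 -1.8 ]
spin 0.151 shift [-81.1 -27.9  27.8] rows 2 each [-40.5 -14.   13.9]
```

Call:
apply_moves(
  plan=[0,0,0,0.15,-20,-7,0,0,-30,-10,10,0,-21,-8,12,0,-10,-3,6,0,0,0,0,0,0,0,0,0],
)

```text
time_s: 48.25
ee_pos: [0.5281, -0.051, 0.2213]
eef_rot: [3.141, -0.001, 3.091]
force: [0.7, -0.8, -3.3]
grip_width: 0.0238
grip_force: 60.0
```

```bash
python3 go.py .5283 -.0512 .155 3.092; python3 - <<'E'
from h import *
c=shot('scene');cv2.imwrite('pics/s1.png',cv2.resize(c['image'][120:240,180:340],(800,600),interpolation=2)[:,:,::-1])
E
```

```text
now [ 0.5281 -0.051   0.2213] 3.091 t 48.2 grip 0.0238 F [ 0.7 -0.8 -3.3] q [-0.17  0.24  1.55  0.    1.34 -1.69]
spin -0.001 shift [-0.2 -0.1 66.3] rows 2 each [-0.1 -0.1 33.2]
```

View pics/s1.png

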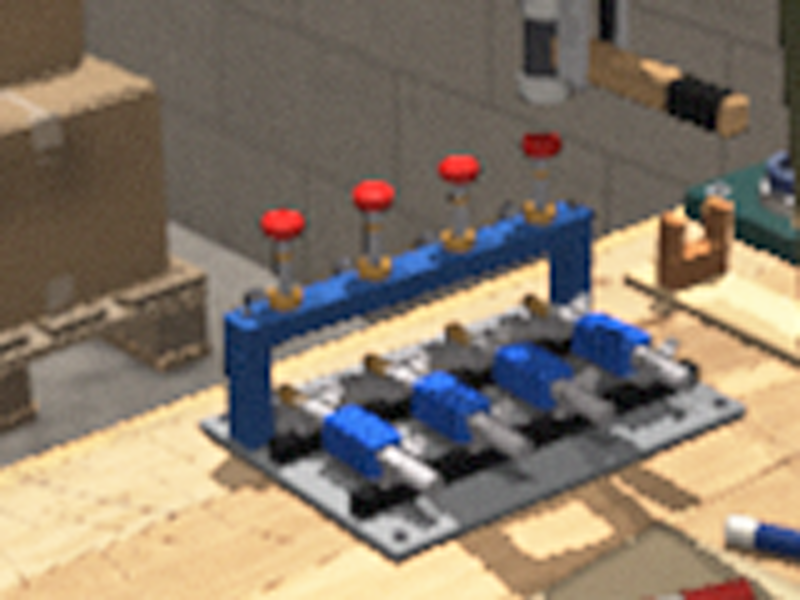

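The mallet head, its lower face at (543,95), stands right over the nearest pin at (542,145). All four rods are in their clips. Knock it down.

Call:
apply_moves(
  plan=[0,0,20,0,0,0,20,0,0,0,20,0,0,0,7,0,0,0,0,0],
)

```text
time_s: 48.8
ee_pos: [0.5283, -0.0511, 0.1549]
eef_rot: [3.142, -0.0, 3.092]
force: [-0.3, -0.3, -2.8]
grip_width: 0.0235
grip_force: 60.0
```

Call:
apply_moves(
  plan=[0,0,2,0,0,0,0,0,0,0,-35,0,0,0,-35,0,0,0,0,0],
)

```text
time_s: 49.3
ee_pos: [0.5304, -0.0516, 0.2275]
eef_rot: [-3.141, 0.008, 3.092]
force: [-0.4, 1.2, -3.5]
grip_width: 0.0237
grip_force: 60.0
```

```bash
cat > pins.py <<'E'
from h import *
c=shot('scene');P=cloud(c);hsv=cv2.cvtColor(c['image'],cv2.COLOR_RGB2HSV);H,S=hsv[...,0],hsv[...,1]
m=((H<8)|(H>172))&(S>130)&(P[...,2]>.11)&(P[...,2]<.19)&(P[...,0]>.5)&(P[...,0]<.7)&(P[...,1]>-.1)
n,l=cv2.connectedComponents(m.astype(np.uint8))
for i in range(1,n):
    q=P[l==i]
    if len(q)>8:print('pin',len(q),q.mean(0).round(3),'top',np.percentile(q[:,2],90).round(4))
E
python3 pins.py; python3 go.py .5323 .0233 .222 3.092
```

```text
pin 33 [0.577 0.026 0.165] top 0.1687
pin 35 [0.581 0.1   0.165] top 0.1679
pin 34 [ 0.575 -0.05   0.128] top 0.1316
pin 39 [0.584 0.175 0.165] top 0.1688
now [ 0.5295 -0.0514  0.2246] 3.092 t 49.4 grip 0.0236 F [ 0.2 -0.7 -4.4] q [-0.17  0.24  1.55  0.    1.35 -1.69]
spin -0.0 shift [ 1.  74.8  2.6] rows 2 each [ 0.5 37.4  1.3]
```

Call:
apply_moves(
  plan=[0,25,0,0,0,30,0,0,0,20,0,0,0,0,0,0,0,0,0,0,0,0,20,0,0,0,20,0,0,0,20,0,0,0,9,0,0,0,0,0,0,0,0,0,0,0,-35,0,0,0,-35,0,0,0,0,0,0,0,0,0],
)

```text
time_s: 50.85
ee_pos: [0.5325, 0.0233, 0.2234]
eef_rot: [3.142, 0.001, 3.092]
force: [0.4, 0.9, -4.0]
grip_width: 0.0235
grip_force: 60.0
```

```bash
python3 pins.py; python3 go.py .5357 .0978 .223 3.092
```

```text
pin 36 [0.581 0.1   0.165] top 0.168
pin 34 [ 0.575 -0.05   0.128] top 0.1308
pin 34 [0.579 0.024 0.128] top 0.132
pin 39 [0.585 0.174 0.165] top 0.1676
now [0.5321 0.0234 0.2224] 3.092 t 50.9 grip 0.0235 F [ 0.5 -0.6 -4.4] q [-0.02  0.25  1.55 -0.    1.35 -1.55]
spin -0.0 shift [ 0.1 74.5 -0.6] rows 2 each [ 0.1 37.3 -0.3]
```

Call:
apply_moves(
  plan=[0,25,0,0,0,30,0,0,0,20,0,0,0,0,0,0,0,0,0,0,0,0,20,0,0,0,20,0,0,0,20,0,0,0,9,0,0,0,0,0,0,0,0,0,0,0,-35,0,0,0,-34,0,0,0,0,0,0,0,0,0],
)

```text
time_s: 52.4
ee_pos: [0.5364, 0.0983, 0.2238]
eef_rot: [3.141, 0.001, 3.092]
force: [0.3, -0.9, -4.5]
grip_width: 0.0238
grip_force: 60.0
```

Call:
apply_moves(
  plan=[0,25,0,0,0,30,0,0,0,20,0,0,0,0,0,0,0,0,0,0,0,0,20,0,0,0,20,0,0,0,20,0,0,0,9,0,0,0,0,0,0,0,0,0,0,0,-35,0,0,0,-34,0,0,0,-25,0,0,0,0,0,0,0,0,0],
)

```text
time_s: 54.0
ee_pos: [0.5399, 0.1732, 0.248]
eef_rot: [3.142, 0.0, 3.092]
force: [0.1, 0.4, -3.8]
grip_width: 0.0234
grip_force: 60.0
```

```bash
python3 pins.py; python3 go.py .45 -.02 .25 3.092 .4679 -.2065 .25 -.05 .4679 -.2065 .0325 -.05
```

```text
pin 34 [ 0.574 -0.05   0.128] top 0.1323
pin 36 [0.578 0.025 0.128] top 0.1317
pin 36 [0.581 0.1   0.128] top 0.132
pin 38 [0.585 0.174 0.129] top 0.1317
now [0.5396 0.1732 0.2471] 3.092 t 54.0 grip 0.0237 F [ 1.2 -0.7 -4.1] q [ 0.25  0.31  1.41 -0.    1.42 -1.28]
spin -0.0 shift [  79.9 -197.4   -2.9] rows 5 each [ 16.  -39.5  -0.6]
spin -3.141 shift [ 27.2 185.4  -0. ] rows 5 each [ 5.4 37.1 -0. ]
spin -0.0 shift [  0.    0.  217.5] rows 5 each [ 0.   0.  43.5]
```

Call:
apply_moves(
  plan=[8,-20,0,0,15,-37,0,0,16,-40,0,0,16,-40,0,0,15,-37,0,0,10,-23,0,0,0,0,0,0.1,0,0,0,0.15,0,0,0,0.15,0,0,0,0.15,0,0,0,0.15,0,0,0,0.15,0,0,0,0.15,0,0,0,0.15,0,0,0,0.15,0,0,0,0.15,0,0,0,0.15,0,0,0,0.15,0,0,0,0.15,0,0,0,0.15],
)

```text
time_s: 56.05
ee_pos: [0.4497, -0.0194, 0.2468]
eef_rot: [-3.139, 0.001, 1.036]
force: [-0.1, 0.7, -3.2]
grip_width: 0.0235
grip_force: 60.0
```

Call:
apply_moves(
  plan=[0,0,0,0.15,0,0,0,0.15,0,0,0,0.15,0,0,0,0.15,0,0,0,0.15,0,0,0,0.15,0,0,0,0.15,0,0,0,0.1,0,0,0,0,0,0,0,0],
)

```text
time_s: 57.05
ee_pos: [0.45, -0.0194, 0.2475]
eef_rot: [3.142, 0.001, -0.105]
force: [0.8, -0.5, -3.2]
grip_width: 0.0237
grip_force: 60.0
```

```bash
python3 go.py .4679 -.2065 .25 -.05
```

```text
now [ 0.45   -0.0194  0.2475] -0.105 t 57.0 grip 0.0237 F [ 0.8 -0.5 -3.2] q [-0.12  0.04  1.72 -0.    1.38  1.55]
spin -0.055 shift [ 27.3 186.   -2.5] rows 5 each [ 5.5 37.2 -0.5]
```

Call:
apply_moves(
  plan=[0,0,0,-0.055,3,20,0,0,5.5,37,0,0,5.5,37,0,0,5.5,37,0,0,5,35,0,0,2.8,20,-2.5,0,0,0,0,0,0,0,0,0],
)

```text
time_s: 57.95
ee_pos: [0.4674, -0.2065, 0.2504]
eef_rot: [-3.141, 0.001, -0.052]
force: [-0.4, 0.1, -3.6]
grip_width: 0.0237
grip_force: 60.0
```

```bash
python3 go.py .4679 -.2065 .09 -.05; python3 - <<'E'
from h import *
c=shot('wrist');cv2.imwrite('pics/w7.png',c['image'][:,:,::-1])
P=cloud(c);v,u=np.mgrid[:384,:512]
t=P[(abs(u-257)<30)&(v<230)&(P[...,2]>.25)&(P[...,2]<.31)]
k=np.polyfit(t[:,0],t[:,1],1);k2=np.polyfit(t[:,0],t[:,2],1);print('handle dir',k[0],'slope',k2[0],'top z at grip',np.polyval(k2,.468), 'y at grip',np.polyval(k,.468),'tail end x',t[:,0].max())
E
```

```text
now [ 0.4674 -0.2065  0.2504] -0.052 t 58.0 grip 0.0237 F [-0.4  0.1 -3.6] q [-0.49  0.18  1.56  0.    1.4   1.14]
spin -0.002 shift [  0.5   0.  160.4] rows 4 each [ 0.1  0.  40.1]
handle dir -0.051609123349544234 slope -0.014927866427090672 top z at grip 0.2798975333687666 y at grip -0.20661150064007172 tail end x 0.5969799359039607
```

View pics/w7.png

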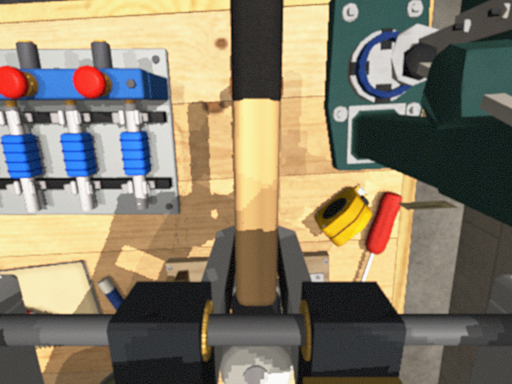

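The mallet sits in the grip exactly as when lifted (tail at (257,5), head at (257,370)), and the pins at (12,83) and (92,83) are down. Lower it onto the rest.

Call:
apply_moves(
  plan=[0.4,0,25,0,0,0,40,0,0,0,40,0,0,0,40,0,0,0,35,0,0,0,18,0,0,0,10,0,0,0,6,0,0,0,2,0,0,0,1,0,0,0,0,0,0,0,0,0],
)

```text
time_s: 59.2
ee_pos: [0.4684, -0.2068, 0.0346]
eef_rot: [3.141, -0.001, -0.053]
force: [0.7, 0.6, -2.3]
grip_width: 0.0238
grip_force: 60.0
```

Call:
apply_moves(
  plan=[0,0,1.5,0,0,0,0,0,0,0,0,0],
)

```text
time_s: 59.5
ee_pos: [0.4683, -0.2069, 0.0329]
eef_rot: [3.141, -0.001, -0.053]
force: [-2.3, 0.4, 2.0]
grip_width: 0.0235
grip_force: 60.0
```

Call:
apply_moves(
  plan=[0,0,0,0,0,0,0,0,0,0,0,0,0,0,0,0,0,0,0,0],
  hand=0.2,
)

```text
time_s: 60.0
ee_pos: [0.468, -0.2066, 0.0324]
eef_rot: [-3.142, 0.0, -0.053]
force: [-0.4, 0.2, 0.4]
grip_width: 0.056
grip_force: 0.0
```

Call:
apply_moves(
  plan=[0,0,-20,0,0,0,-30,0,0,0,-40,0,0,0,-40,0,0,0,-40,0,0,0,-45,0,0,0,0,0,0,0,0,0],
)

```text
time_s: 60.8
ee_pos: [0.4681, -0.2067, 0.2478]
eef_rot: [3.141, -0.001, -0.053]
force: [0.1, 0.4, -1.1]
grip_width: 0.0564
grip_force: 0.0
```

```bash
python3 go.py; python3 pins.py; python3 - <<'E'
from h import *
c=shot('wrist','w8.png');P=cloud(c);v,u=np.mgrid[:384,:512]
reg=(u>215)&(u<300)&(v>40)&(v<238)
q=P[reg&(P[...,2]>.082)&(P[...,2]<.1)];print('head',cv2.minEnclosingCircle(q[:,:2].astype(np.float32)),q[:,2].mean())
t=P[(abs(u-257)<14)&(v>110)&(v<185)&(P[...,2]>.055)&(P[...,2]<.075)];print('slopes',np.polyfit(t[:,0],t[:,1],1)[0],np.polyfit(t[:,0],t[:,2],1)[0],t[:,2].mean())
E
```

```text
now [ 0.4681 -0.2067  0.2478] -0.053 t 60.8 grip 0.0564 F [ 0.1  0.4 -1.1] q [-0.49  0.18  1.57 -0.    1.39  1.14]
pin 34 [ 0.574 -0.049  0.128] top 0.1324
pin 35 [0.578 0.025 0.129] top 0.1316
pin 36 [0.58  0.1   0.128] top 0.1318
pin 39 [0.585 0.174 0.128] top 0.132
head ((0.420648992061615, -0.203613743185997), 0.018979638814926147) 0.08968946146823863
slopes -0.04360845268535628 -0.0016254556247854472 0.06242758804285561
```

View pics/w8.png

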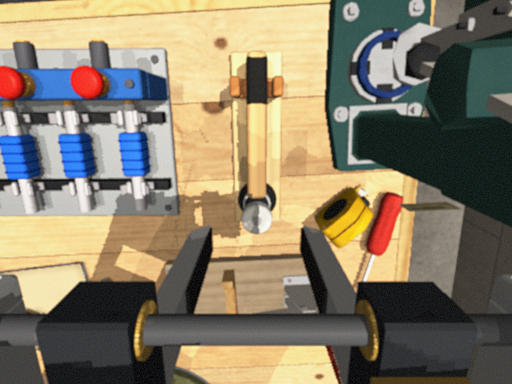

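The mallet lies on its rest as found, with the head at (257,217), the handle in the fork at (257,88), level and within 2 mm of where it started. All pins are about 36 mm down. Handing in.

```bash
python3 -c "
from station import ctrl
print(ctrl.hand_in())"
```

```text
the job is handed in; nothing more can be done
None
```

All four rods are seated in their clips, each rod's pin is knocked down about 36 mm with the mallet, and the mallet is back on its rest. The job was handed in at about 61 s; no verdict came back.

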